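# Find the heavy side of a centrifuge rotor on rollers and mark the light edge

### The arm

A 7-joint arm with a two-finger parallel gripper is mounted at the origin on a cart in front of the work surface, level with it; the furniture and walls round the work are solid. World frame = base frame: x ahead of the robot, y to its left, z up, the work surface at z = 0. Lengths are in m, angles in rad, forces in N, time in s.
With the tool pointing down it reaches from about 0.425 to 0.925 m from the base axis. Payload 6.8 kg.
Tool frame: the origin (TCP) lies on the centre line of the jaws, within the pads' length; the fingertips stand 14 mm ahead of it and the grasp point (between the pads) lies 5 mm behind it; z points along the fingers, x is the direction in which the jaws open and shut, and the axes are right-handed (so a half turn about z gives the same grasp; the last joint's range is limited). The gripper opens to 88 mm and grips with 3 to 60 N. Pads are 20 mm wide; open, the fingers measure 115 mm over their backs; the gripper's body (75 mm by 178 mm) begins 61 mm behind the grasp point.
Start: joints at [-1.38, 0.477, 0.022, 1.555, -0.011, 1.109, -0.083], TCP at [0.199, 0.645, 0.237] pointing down, gripper open.
Joint ranges: [-2.96, 2.96], [-0.34, 2.1], [-1.41, 1.46], [0.24, 2.44], [-1.37, 4.51], [0.17, 1.92], [-2.96, 2.96]. Speed limits (rad/s): [2.39, 2.39, 3.14, 3.14, 3.14, 3.14, 3.14].

### API

Orientations are given as a 3x3 rotation matrix whose columns are the frame's x, y, z axes.
In Python, from station import observe, imaging, r gives the robot as it stands. The module is installed in compiled form; this text tells all that it offers.
- The arm moves only by the shell command python3 -m inch 'ROWS'. ROWS is JSON, a list of rows, each an object of numbers: "wx", "wy", "wz": the turn, a rotation vector about the world's x, y, z in degrees; "x", "y", "z": the shift along the world's x, y, z in cm; "claw": the closure in counts, from 0 (fully open) to 255 (shut). A call has 1 to 5 rows; each row is the pose to reach, as a shift and turn from the pose commanded when the call began; what a row does not reach only later rows make up. A row lasts 1/8 s, in which the tool goes at most 62.5 mm and 10.7 degrees, less where a joint would pass 70% of its speed; a pose out of reach is approached as far as the arm can. A call with a gripper value outside its range is refused whole. The fingers move at their own pace and stop on an object; the grip force is fixed at half the most. Time passes only in rows, so rows that repeat a pose let the fingers close. It gives the time, the measured TCP pose, the force and the opening at its end, in the units of the state.
- observe(): the state, without advancing time (a new reading comes with each control period).
- imaging.capture(name): name is "scene" or "side" or "wrist"; returns a dict with "img" (420x560x3 uint8, red, green, blue), "z_map" (420x560 float32, m along the optical axis (not along the pixel's ray), 0 where there is no reading), "fx", "fy", "cx", "cy" (pixels), "cam_to_world" (4x4, takes a point from camera to world coordinates). Camera axes: x right, y up, looking along -z (the intrinsics and any distortion apply to the point x, -y, -z); pixel columns grow to the right and rows downward; lengths in m; the calibration is good to about 2 mm. A picture is of the moment at which its call begins.
- r.finish_job(): hands the job in, once; it reports no verdict.
Trained networks look in a picture, given as the dict that the camera call returned (one of the last four; its "shot" number tells which), for a name from the list of things; names that differ only in an ending like _2 or _b are one class to them, and where a whole thing is asked for, a point or a joint stands for the part that bears it (a point fixed in the world has none). Each returns a list of dicts, best first, with "p" (0 to 1); they miss things now and then, are a little off and sometimes report something else, mostly with a low value. They report only what shows in the picture. A call takes as long as a camera call.
- imaging.find_in(picture, label): "centre" ([x, y, z] in m, in world coordinates, good to about 4 mm: the middle of the surface that is visible of it).
- imaging.pinpoint(picture, label): "centre" ([x, y, z] in m, in world coordinates, good to about 4 mm: a listed point, or the origin of a listed thing).
The state is a dict: "time_s": time; "joint_positions": joint angles; "joint_vel": joint speeds; "joint_torque": joint torques, N m; "position": TCP position; "ee_rot": TCP orientation; "ft_force": force on the tool from outside, world axes, zero at the start; "wrist_torque": the same for the moment, N m; "width": finger opening in m.
Only numpy, scipy, OpenCV 4.12 (cv2) and the standard library are available. Lean on these libraries where they do the work, as an engineer would, in place of code of your own. Each camera call takes 0.05 s, during which the arm holds its last target. There are 200 camera calls.

### The job

The spare centrifuge rotor stands on its wire rest and has to be balanced. Lay its shaft gently on the four rollers of the balancing stand, sliding the disc in from the open front under the marking plunger without touching the tip, let go, and wait until the rotor has swung to rest with its heavy side at the bottom. Then press the plunger's knob all the way down so that its tip marks the top of the rim, let it spring back up, and leave the rotor resting on the rollers; do not shove or tip the beaker, the timer or the sample cup.

Things in the scene. Friction and masses are not known exactly. Their poses are not given: they have to be found in the camera images.
- rotor_centre (a point): Middle of the loose centrifuge rotor, about 0.55 kg: a flat aluminium disc, 140 mm across, 22 mm thick, eight dark wells, on a steel shaft 14 mm thick, 180 mm long (90 mm to either side); hub 32 mm across, reaching 26 mm to either side. Point on the shaft axis, half-way through the disc; y along the shaft. Starts upright on the wire rest, shaft level, this point 77 mm above the desk.
- rotor: The same rotor, same origin and axes. Its flat faces can be gripped anywhere near the edge, clear of the hub. One side of it is heavier than the rest; nothing on the outside shows which.
- heavy_side (a point): Unmarked, invisible point inside the disc at its heavy side, 60 mm from the shaft axis; differs from run to run. z points from it through the shaft to the light side: straight up when the heavy side is at the bottom. Left free on the rollers the rotor swings over and comes to rest within some 2 to 5 s with this side at the bottom, to within a few degrees.
- stand: Fixed balancing stand, grey base 15 mm thick that reaches 62 mm to the front and 123 mm to the back of its origin, 205 mm along y. Origin on the desk below the seat; -x is the open front, y along the shaft. Upright plates 80 to 88 mm to either side, 92 mm tall. Column (22 x 28 mm, 243 mm tall) 98 mm behind.
- seat (a point): Where the rotor's centre lies when its shaft rests on the rollers, 102 mm above the desk; y along the shaft, z up, -x to the open front. On either side, 69 mm along y, two free-running rollers (32 mm across, axles 36 mm apart along x and 14 mm below the seat) form the notch for the shaft. Coming from the front, the shaft axis must pass at least 9 mm above the seat to clear the front rollers.
- housing (a point): Middle of the underside of the plunger housing, a block 52 mm along x, 34 along y, 36 tall, straight above the seat, 202 mm above the desk. The arm that carries it (22 mm wide, 209 to 227 mm above the desk) runs back to the column. It stands over the top of a seated disc, so the disc cannot be held or lowered from straight above there, only from the front with the hand leaning back.
- knob_top (a point): Middle of the flat top of the plunger's round black knob (48 mm across), straight above the seat; 281 mm above the desk when up. It is pressed straight down.
- plunger (a joint): Plunger travel in m: 0 when up, 0.026 when pressed all the way down. A spring (2.5 N at first, 4 N at the end) brings it back up.
- marking_tip: The plunger's sprung marking tip, 8 mm thick, round end; origin at its lowest point, 90 mm above the seat when up, 20 mm above the rim of a seated rotor. It goes down with the knob, meets the rim at 20 mm of travel, then is pushed back into the stem by up to 6 mm, pressing with 1.5 to 3 N; at full travel the knob takes about 7 N.
- rest: Fixed rest of 10 mm steel wire in which the rotor stands, 160 x 120 mm; origin on the desk under the disc's middle, y along the shaft. Four upright wires flank the disc 42 mm before and behind its middle and end 69 mm above the desk.
- beaker: Clear plastic beaker, 58 mm wide, 69 mm tall, standing at the left of the work; origin under its middle.
- timer: White bench timer lying flat between and behind the stand and the rest, 58 x 64 x 17 mm; origin under its middle.
- sample_cup: Lidded sample cup, 41 mm wide, 50 mm tall, standing alone at the right of the work; origin under its middle.

How it is judged:
By the outcome, as a careful person would: the job done as asked, in the order asked, and still so for the second after the job is handed in, with the robot touching nothing.
It also fails if it takes over 58 s, if anything falls off the work surface, if the arm or the gripper's body presses on something with over 40 N, if the wrist force passes 120 N, or if a joint passes its speed limit or range.

## Working session

There is one attempt and no reset: what is moved stays moved. The work goes in short steps, Python scripts to look and compute and a shell command to move; the robot and the scene stay as the last step left them, time stands still between calls to the robot, and variables do not carry over. Pictures are saved under pics/ and viewed, about 8 in all and at most 12, crops included, and the job is handed in when it is done.

```bash
mkdir -p pics; cat > h.py <<'E'
import numpy as np, cv2
from station import observe, imaging, r
def shot(cam,name=None):
    p=imaging.capture(cam)
    if name: cv2.imwrite(f'pics/{name}.png',cv2.cvtColor(p['img'],cv2.COLOR_RGB2BGR))
    return p
def cloud(p):
    z=p['z_map'];v,u=np.indices(z.shape)
    P=np.stack([(u-p['cx'])/p['fx']*z,-(v-p['cy'])/p['fy']*z,-z,np.ones_like(z)],-1)
    W=P@np.array(p['cam_to_world']).T
    W=W[...,:3]; W[z==0]=np.nan
    return W
E
python3 - <<'E'
from h import *
np.set_printoptions(precision=4,suppress=True)
s=observe();print(s['time_s'],s['position'],s['width'],s['ft_force']);print(np.array(s['ee_rot']))
for c in('scene','side'):
    p=shot(c,c+'1')
    print(c,np.array(p['cam_to_world'])[:3,3])
    for l in['rotor_centre','seat','housing','knob_top','stand','rest','marking_tip','beaker','timer','sample_cup']:
        q=imaging.pinpoint(p,l)
        print(l,[(np.round(d['centre'],4).tolist(),round(d['p'],2)) for d in q[:2]], [np.round(np.array(d.get(k)),2).tolist() for d in q[:1] for k in d if k not in('centre','p')])
cv2.imwrite('pics/both.png',np.hstack([cv2.imread('pics/scene1.png'),cv2.imread('pics/side1.png')])[:, :][::1,::1])
E
```

```text
0.0 [0.1986 0.6445 0.2357] 0.08774576588578599 [ 0.0663  0.1212 -0.4735]
[[ 0.2944  0.9557 -0.0004]
 [ 0.9557 -0.2944 -0.0017]
 [-0.0018  0.0002 -1.    ]]
scene [-0.1052 -0.5296  0.9008]
rotor_centre [([0.5778, -0.215, 0.0795], 0.84)] []
seat [([0.5934, 0.1756, 0.0992], 0.81), ([0.6748, -0.0306, -0.0007], 0.43)] []
housing [([0.5938, 0.176, 0.2005], 0.73)] []
knob_top [([0.5956, 0.1766, 0.2812], 0.64)] []
stand [([0.5932, 0.182, 0.0004], 0.82)] []
rest [([0.5792, -0.2209, -0.0022], 0.94)] []
marking_tip [] []
beaker [([0.6499, 0.4287, -0.0022], 0.83), ([0.6779, -0.0282, 0.0032], 0.44)] []
timer [([0.6752, -0.0283, 0.0018], 0.9)] []
sample_cup [] []
side [0.3338 1.1092 0.7184]
rotor_centre [([0.5749, -0.2168, 0.0769], 0.77)] []
seat [([0.5916, 0.1814, 0.0985], 0.93)] []
housing [([0.5951, 0.1794, 0.2047], 0.7)] []
knob_top [([0.5922, 0.1752, 0.2847], 0.61)] []
stand [([0.593, 0.1764, -0.0006], 0.73)] []
rest [([0.5759, -0.2158, -0.0024], 0.61)] []
marking_tip [([0.5759, -0.2177, 0.0767], 0.55)] []
beaker [] []
timer [([0.6774, -0.0258, 0.0031], 0.75)] []
sample_cup [] []
```

View pics/scene1.png

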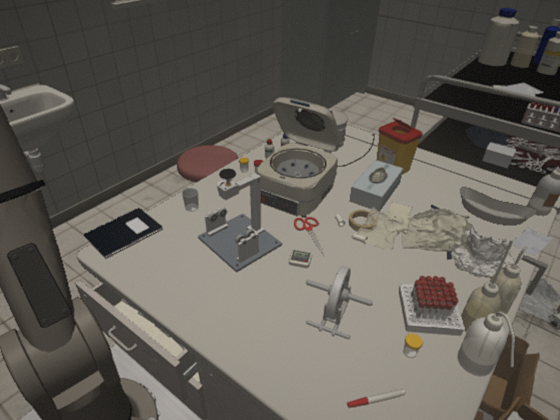

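View pics/side1.png

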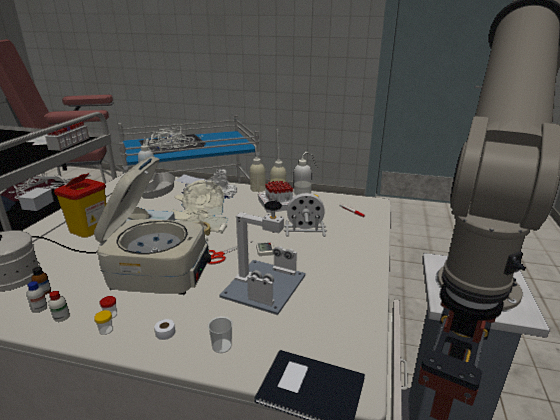

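Scene view: the stand is at (240,225) with its open front facing lower left, the rotor on its rest is at (340,297), the timer at (300,258), the beaker at (190,198) and the cup at (412,345). The networks agree with this layout. Next I'll get the yaws from depth.

```bash
python3 - <<'E'
from h import *
np.set_printoptions(precision=4,suppress=True)
ps=[shot('scene'),shot('side')]; C=[cloud(p) for p in ps]
s=imaging.find_in(ps[0],'sample_cup');print('cup',s[:1])
print('cup px',C[0][345,412])
def rect(c,rad,zl,zh):
    out=[]
    for W in C+[None]:
        P=np.vstack([w.reshape(-1,3) for w in C]) if W is None else W.reshape(-1,3)
        P=P[~np.isnan(P[:,0])]
        P=P[(np.hypot(P[:,0]-c[0],P[:,1]-c[1])<rad)&(P[:,2]>zl)&(P[:,2]<zh)]
        if len(P)<10: print('few');continue
        (cx,cy),sz,a=cv2.minAreaRect((P[:,:2]*1000).astype(np.float32))
        q=P[:,:2]-P[:,:2].mean(0);w,v=np.linalg.eigh(q.T@q)
        d=v[:,1]
        print(len(P),np.round([cx,cy,*sz,a],1),'mean',P.mean(0),'major angle',np.degrees(np.arctan2(d[1],d[0]))%180,'zmax',P[:,2].max())
print('disc top');rect((.577,-.217),.09,.10,.16)
print('shaft');rect((.577,-.217),.11,.070,.088)
print('base');rect((.61,.178),.16,.010,.020)
print('plates');rect((.593,.178),.13,.080,.096)
print('arm+housing');rect((.62,.178),.12,.205,.24)
print('knob');rect((.593,.178),.08,.262,.30)
E
```

```text
cup [{'centre': [0.5741, -0.4292, 0.0461], 'p': 0.83}]
cup px [ 0.569  -0.4314  0.0486]
disc top
445 [ 571.  -220.6  127.2   23.6   13.6] mean [ 0.5545 -0.2264  0.1293] major angle 10.934968157156959 zmax 0.1485702009245019
375 [ 578.8 -213.2  129.5   32.1    9.9] mean [ 0.5789 -0.2084  0.1219] major angle 12.953572108745021 zmax 0.14718901043988497
820 [ 575.  -215.8  136.8   32.5   12. ] mean [ 0.5657 -0.2182  0.1259] major angle 16.37976992017846 zmax 0.1485702009245019
shaft
392 [ 575.2 -219.1  119.1  137.7   54.5] mean [ 0.566  -0.2258  0.0805] major angle 104.67426376784854 zmax 0.08798631929493361
192 [ 580.4 -199.2  112.3  105.7   64. ] mean [ 0.5746 -0.1948  0.0797] major angle 14.277178755823684 zmax 0.08784165368806585
584 [ 576.6 -215.8  144.8  119.1   63.7] mean [ 0.5688 -0.2156  0.0802] major angle 99.7156918804446 zmax 0.08798631929493361
base
1721 [621.  168.6 209.5 189.2  80.2] mean [0.61   0.1664 0.0142] major angle 83.34101133950358 zmax 0.0199531825905378
1688 [624.9 172.7 208.5 186.9  80.5] mean [0.617  0.1866 0.014 ] major angle 60.871173267661845 zmax 0.0199519
[... 526 characters left out ...]
.4 136.7  79.6] mean [0.6184 0.1628 0.2241] major angle 170.75633625638733 zmax 0.23988395989502787
551 [635.5 173.8  36.1 135.7  81.8] mean [0.6245 0.1807 0.2231] major angle 169.11295140595885 zmax 0.23985362241293073
1047 [633.  169.4  43.3 138.9  80.4] mean [0.6216 0.1722 0.2236] major angle 170.37157598630597 zmax 0.23988395989502787
knob
146 [592.9 173.3  46.8  42.2  19.8] mean [0.5876 0.1698 0.2774] major angle 19.18019150318716 zmax 0.2823173646367356
142 [593.5 181.5  45.2  39.1  20.7] mean [0.5928 0.1855 0.2768] major angle 10.988666210703997 zmax 0.2810791038287936
288 [593.1 176.5  49.5  48.1  20.7] mean [0.5902 0.1776 0.2771] major angle 66.81118052331962 zmax 0.2823173646367356
```

```bash
python3 -m inch '[{"x":3,"y":-3,"z":4,"wz":6},{"x":6,"y":-6,"z":8,"wz":12},{"x":9,"y":-9,"z":12,"wz":18},{"x":12,"y":-13,"z":16,"wz":24},{"x":15,"y":-17,"z":18,"wz":29}]'; python3 -m inch '[{"x":4,"y":-4.5},{"x":8,"y":-9},{"x":11,"y":-14},{"x":13,"y":-19.5},{"x":14.5,"y":-25}]'
cat >> h.py <<'E'
from scipy.spatial.transform import Rotation as Ro
def Rt(yaw,lean):   # tool with jaw axis along y of a frame at yaw; leaning so that it points forward-down; lean from vertical
    c,s_=np.cos(np.radians(yaw)),np.sin(np.radians(yaw)); l=np.radians(lean)
    z=np.array([np.sin(l)*c,np.sin(l)*s_,-np.cos(l)]); x=np.array([-s_,c,0]); return np.c_[x,np.cross(z,x),z]
def go(pos,R,pose=None):
    s=observe(); d=(np.array(pos)-s['position'])*100
    w=Ro.from_matrix(R@np.array(s['ee_rot']).T).as_rotvec(degrees=True)
    print('t',round(s['time_s'],2),'shift cm',d.round(2),'turn',w.round(2),'now',np.round(s['position'],4),'F',np.round(s['ft_force'],1),'w',round(s['width'],4),'j',np.round(s['joint_positions'],2))
E
python3 - <<'E'
from h import *
go([.48,-.24,.26],Rt(12,0)); go([.48,-.24,.26],Rt(12,45))
E
```

```text
t 1.25 shift cm [ 28.13 -88.51   2.33] turn [-0.   -0.   29.12] now [0.1987 0.6451 0.2367] F [-0.1 -0.2  0.2] w 0.0876 j [-1.38  0.48  0.02  1.56 -0.01  1.11 -0.08]
t 1.25 shift cm [ 28.13 -88.51   2.33] turn [ -2.03 -45.42  27.59] now [0.1987 0.6451 0.2367] F [-0.1 -0.2  0.2] w 0.0876 j [-1.38  0.48  0.02  1.56 -0.01  1.11 -0.08]$[0]: bad value
$[0]: bad value
```

```bash
python3 -m inch '[{"wx":0,"wy":0,"wz":6,"x":3,"y":-3,"z":4,"claw":0},{"wx":0,"wy":0,"wz":12,"x":6,"y":-6,"z":8,"claw":0},{"wx":0,"wy":0,"wz":18,"x":9,"y":-9,"z":12,"claw":0},{"wx":0,"wy":0,"wz":24,"x":12,"y":-13,"z":16,"claw":0},{"wx":0,"wy":0,"wz":29,"x":15,"y":-17,"z":18,"claw":0}]'
```

```text
time_s: 1.88
position: [0.3498, 0.4743, 0.4192]
ee_rot: [[-0.209, 0.978, 0.002], [0.978, 0.209, 0.003], [0.003, 0.002, -1.0]]
ft_force: [1.1, 1.0, -0.8]
width: 0.0878
```

```bash
python3 -m inch '[{"wx":0,"wy":0,"wz":0,"x":4,"y":-4.5,"z":0,"claw":0},{"wx":0,"wy":0,"wz":0,"x":8,"y":-9,"z":0,"claw":0},{"wx":0,"wy":0,"wz":0,"x":11,"y":-14,"z":0,"claw":0},{"wx":0,"wy":0,"wz":0,"x":13,"y":-19.5,"z":0,"claw":0},{"wx":0,"wy":0,"wz":0,"x":14,"y":-25.5,"z":0,"claw":0}]' && python3 -m inch '[{"wx":1.5,"wy":-7,"wz":0,"x":0,"y":-6,"z":0,"claw":0},{"wx":3,"wy":-14,"wz":0,"x":0,"y":-12,"z":0,"claw":0},{"wx":4.5,"wy":-21,"wz":0,"x":-1,"y":-18,"z":0,"claw":0},{"wx":6,"wy":-28,"wz":0,"x":-2,"y":-24,"z":-1,"claw":0},{"wx":7.5,"wy":-35,"wz":0,"x":-3,"y":-30,"z":-2,"claw":0}]'
python3 - <<'E'
from h import *
u=np.array([np.cos(np.radians(12)),np.sin(np.radians(12)),0])
c=np.array([.576,-.217,.077]); R=Rt(12,45)
for rad in(.058,.14): print(rad); go(c-R[:,2]*(rad-.005),R)
p=shot('wrist','w1')
for l in('rotor_centre','rest'): print(l,imaging.pinpoint(p,l)[:1])
W=cloud(p).reshape(-1,3); W=W[~np.isnan(W[:,0])]
P=W[(np.hypot(W[:,0]-.576,W[:,1]+.217)<.08)&(W[:,2]>.1)&(W[:,2]<.16)]
print(len(P),cv2.minAreaRect((P[:,:2]*1000).astype(np.float32)))
P=P[P[:,2]>.125]
print(len(P),cv2.minAreaRect((P[:,:2]*1000).astype(np.float32)))
E
```

```text
time_s: 2.5
position: [0.4894, 0.2182, 0.4166]
ee_rot: [[-0.205, 0.979, 0.0], [0.979, 0.205, -0.0], [-0.0, 0.0, -1.0]]
ft_force: [1.7, 0.3, 0.2]
width: 0.088
time_s: 3.12
position: [0.4613, -0.0485, 0.3972]
ee_rot: [[-0.218, 0.832, 0.51], [0.976, 0.177, 0.128], [0.016, 0.525, -0.851]]
ft_force: [0.0, 1.5, 0.3]
width: 0.0879
0.058
t 3.12 shift cm [  7.8  -17.63 -28.27] turn [  1.94 -13.19  -0.68] now [ 0.4613 -0.0485  0.3972] F [0.  1.5 0.3] w 0.0879 j [-0.33 -0.33  0.31  2.16 -0.04  0.76  1.8 ]
0.14
t 3.12 shift cm [  2.13 -18.83 -22.47] turn [  1.94 -13.19  -0.68] now [ 0.4613 -0.0485  0.3972] F [0.  1.5 0.3] w 0.0879 j [-0.33 -0.33  0.31  2.16 -0.04  0.76  1.8 ]
rotor_centre [{'centre': [0.5784, -0.2168, 0.079], 'p': 0.82}]
rest [{'centre': [0.5751, -0.2177, 0.0014], 'p': 0.71}]
2672 ((573.8259887695312, -217.38009643554688), (129.93655395507812, 23.94084930419922), 14.549802780151367)
1542 ((575.2359008789062, -217.12876892089844), (101.723388671875, 23.542325973510742), 14.753901481628418)
```

View pics/w1.png

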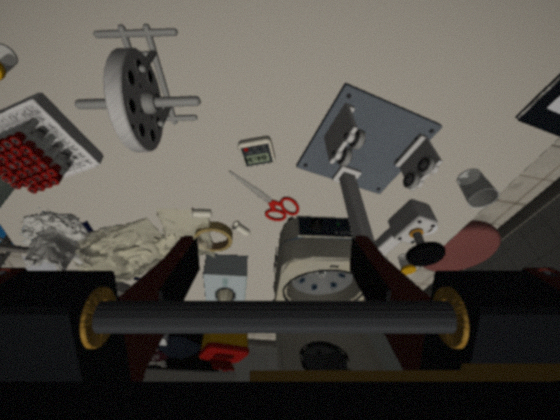

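```bash
python3 -m inch '[{"wx":0,"wy":-3,"wz":0.5,"x":0.4,"y":-4,"z":-4.5,"claw":0},{"wx":0.7,"wy":-6,"wz":1,"x":0.8,"y":-8,"z":-9,"claw":0},{"wx":1.2,"wy":-9,"wz":1.5,"x":1.2,"y":-12,"z":-13.5,"claw":0},{"wx":1.6,"wy":-12,"wz":2,"x":1.6,"y":-16,"z":-18,"claw":0},{"wx":1.94,"wy":-13.2,"wz":2,"x":2,"y":-19,"z":-22.5,"claw":0}]'
python3 - <<'E'
from h import *
c=np.array([.5755,-.217,.077]); R=Rt(14.6,45)
for rad in(.057,.14): print(rad); go(c-R[:,2]*(rad-.005),R)
p=shot('wrist','w2')
print(imaging.pinpoint(p,'rotor_centre')[:1])
W=cloud(p).reshape(-1,3); W=W[~np.isnan(W[:,0])]
P=W[(np.hypot(W[:,0]-.576,W[:,1]+.217)<.08)&(W[:,2]>.1)&(W[:,2]<.16)]
print(len(P),cv2.minAreaRect((P[:,:2]*1000).astype(np.float32)),P[:,2].max())
E
```

```text
time_s: 3.9
position: [0.4805, -0.1937, 0.2412]
ee_rot: [[-0.243, 0.704, 0.667], [0.97, 0.186, 0.156], [-0.014, 0.685, -0.728]]
ft_force: [-42.4, -84.3, -50.9]
width: 0.0881
0.057
t 3.9 shift cm [  5.95  -3.25 -12.74] turn [ 1.23 -1.48  0.57] now [ 0.4805 -0.1937  0.2412] F [-42.4 -84.3 -50.9] w 0.0881 j [-1.   -0.34  1.46  2.39 -0.65  0.28  2.96]
0.14
t 3.9 shift cm [ 0.27 -4.73 -6.87] turn [ 1.23 -1.48  0.57] now [ 0.4805 -0.1937  0.2412] F [-42.4 -84.3 -50.9] w 0.0881 j [-1.   -0.34  1.46  2.39 -0.65  0.28  2.96]
[{'centre': [0.5783, -0.2178, 0.0763], 'p': 0.87}]
2999 ((573.3646850585938, -218.31883239746094), (128.40005493164062, 23.244163513183594), 13.996471405029297) 0.14805335745352505
```

```bash
python3 - <<'E'
from h import *
s=observe();print(s['time_s'],np.round(s['joint_vel'],2),np.round(s['ft_force'],1),np.round(s['wrist_torque'],1),np.round(s['joint_torque'],1))
shot('scene','s2')
s=observe();print(s['time_s'],np.round(s['joint_positions'],3),np.round(s['joint_vel'],2),np.round(s['ft_force'],1),np.round(s['position'],4))
E
```

```text
4.0 [ 0.08 -0.    0.04 -0.02  0.1   0.03  0.08] [-0.8  0.4 -0.6] [-0.1  0.7 -0. ] [ -0.9  13.2  -7.5 -22.5  -1.6  -1.1  -0.4]
4.05 [-0.995 -0.336  1.453  2.386 -0.65   0.286  2.957] [ 0.07 -0.    0.03 -0.01  0.03  0.01  0.04] [-0.1  0.3  0. ] [ 0.4801 -0.1916  0.2411]
```

View pics/s2.png

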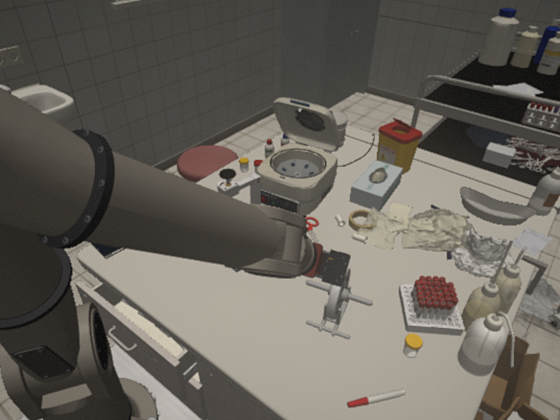

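The picture shows the hand hovering clear above and in front of the rotor (340,270), and nothing was touched. The force spike was a transient from joints running into their limits. I'll fit the arm's kinematics so I can choose reachable poses.

```bash
cat > data.py <<'E'
import numpy as np
D=[([-1.38,.477,.022,1.555,-.011,1.109,-.083],[.1986,.6445,.2357],[[.2944,.9557,-.0004],[.9557,-.2944,-.0017],[-.0018,.0002,-1]]),
([-.33,-.33,.31,2.16,-.04,.76,1.80],[.4613,-.0485,.3972],[[-.218,.832,.51],[.976,.177,.128],[.016,.525,-.851]])]
E
python3 - <<'E'
from h import *; from data import D; import itertools
s=observe(); D=D+[(s['joint_positions'],s['position'],s['ee_rot'])]
print([np.round(s[k],4).tolist() for k in('joint_positions','position','ee_rot')])
rz=lambda a:Ro.from_euler('z',a).as_matrix(); ry=lambda a:Ro.from_euler('y',a).as_matrix()
def chain(q,sg,phi):
    q=np.array(q); M=[];R=rz(sg[0]*q[0]+phi);M.append(R)
    for i in range(1,7):
        R=R@(ry(sg[i]*q[i]) if i in(1,3,5) else rz(sg[i]*q[i]));M.append(R)
    return M
from scipy.optimize import minimize_scalar
best=[]
for sg in itertools.product([1,-1],repeat=4):
    for s4 in(1,-1):
      S=[sg[0],1,sg[1],s4,sg[2],s4,sg[3]]
      # free: phi, const rot at the end
      Rf=[chain(d[0],S,0)[-1] for d in D]
      def cost(phi,full=False):
        X=[ (rz(phi)@a).T@np.array(d[2]) for a,d in zip(Rf,D)]
        m=Ro.from_matrix(X).mean(); e=max((m.inv()*Ro.from_matrix(X)).magnitude()); return (e,m.as_matrix()) if full else e
      v=min(((cost(p),p) for p in np.linspace(-3.14,3.14,126)))
      best.append((v[0],v[1],S))
best.sort(key=lambda b:b[0])
for b in best[:4]: print(b)
E
```

```text
[[-0.9949, -0.3365, 1.4527, 2.3864, -0.6497, 0.286, 2.9565], [0.4801, -0.1916, 0.2411], [[-0.2482, 0.7045, 0.6649], [0.9686, 0.1901, 0.1602], [-0.0135, 0.6838, -0.7296]]]
(np.float64(0.010249391474154426), np.float64(0.02511999999999981), [-1, 1, -1, 1, -1, 1, -1])
(np.float64(0.37083010712923203), np.float64(-1.7332800000000002), [-1, 1, -1, -1, -1, -1, -1])
(np.float64(0.6867022123035801), np.float64(-0.07536000000000032), [1, 1, 1, 1, 1, 1, 1])
(np.float64(0.7165042351626648), np.float64(1.53232), [-1, 1, -1, 1, 1, 1, -1])
```

```bash
cat > log.py <<'E'
from h import *; import json
s=observe(); json.dump  # append a data point
open('log.jsonl','a').write(json.dumps([np.array(s[k]).tolist() for k in('joint_positions','position','ee_rot')])+'\n')
print(np.round(s['joint_positions'],2),np.round(s['position'],3),round(s['time_s'],2),np.round(s['ft_force'],1),round(s['width'],4))
E
python3 log.py
python3 -m inch '[{"wx":-1,"wy":6,"wz":0,"x":1.5,"y":0,"z":2,"claw":0},{"wx":-2,"wy":12,"wz":0,"x":3,"y":0,"z":4,"claw":0},{"wx":-3,"wy":18,"wz":0,"x":4.5,"y":0,"z":6,"claw":0},{"wx":-4,"wy":24,"wz":0,"x":6,"y":0,"z":8,"claw":0}]' >/dev/null; python3 log.py
python3 -m inch '[{"wx":-1,"wy":5,"wz":0,"x":1,"y":0,"z":1.5,"claw":0},{"wx":-2,"wy":10,"wz":0,"x":2,"y":0,"z":3,"claw":0},{"wx":-2.5,"wy":12,"wz":0,"x":3,"y":0,"z":4,"claw":0}]' >/dev/null; python3 log.py
```

```text
[-0.99 -0.34  1.45  2.39 -0.65  0.29  2.96] [ 0.48  -0.192  0.241] 4.05 [-0.1  0.3  0. ] 0.0879
[-0.77  0.29  1.37  1.94 -0.63  1.01  2.68] [ 0.539 -0.196  0.321] 4.55 [ 0.4 -0.7  1.1] 0.0878
[-0.65  0.46  1.3   1.69 -0.57  1.31  2.57] [ 0.569 -0.196  0.361] 4.92 [0.1 0.9 0.5] 0.0879
```

```bash
cat > kin.py <<'E'
from h import *; from data import D; import json
from scipy.optimize import least_squares
D=D+[json.loads(l) for l in open('log.jsonl')]
SG=[-1,1,-1,1,-1,1,-1]
def Rs(q,off=np.zeros(7)):
    M=[];R=np.eye(3)
    for i in range(7):
        R=R@Ro.from_euler('y' if i in(1,3,5) else 'z',SG[i]*q[i]+off[i]).as_matrix(); M.append(R)
    return M
# unknown: t1(z0,y) ; t3(x,y,z); t5(x,y,z); t6(x,y,0); t7(z)
COL=[(0,2),(0,1),(2,0),(2,1),(2,2),(4,0),(4,1),(4,2),(5,0),(5,1),(6,2)]
def fit():
    A=[];b=[]
    for q,p,R in D:
        M=Rs(q); A.append(np.c_[tuple(M[i][:,k] for i,k in COL)]); b.append(p)
    A=np.vstack(A);b=np.hstack(b)
    lam=.01
    t=np.linalg.solve(A.T@A+lam**2*np.eye(len(COL)),A.T@b)
    return t,A@t-b
X=Ro.from_matrix([Rs(q)[-1].T@np.array(R) for q,p,R in D]); RC=X.mean().as_matrix()
T,res=fit()
def fk(q):
    M=Rs(q); return sum(M[i][:,k]*t for (i,k),t in zip(COL,T)), M[-1]@RC
LO=np.array([-2.96,-.34,-1.41,.24,-1.37,.17,-2.96]);HI=np.array([2.96,2.1,1.46,2.44,4.51,1.92,2.96])
def ik(p,R,q0,m=.05,w=.02):
    f=lambda q:(lambda P,r:np.r_[(P-p)*20,Ro.from_matrix(r@R.T).as_rotvec()*5,w*(q-q0)])(*fk(q))
    q0=np.clip(q0,LO+m+.001,HI-m-.001)
    s=least_squares(f,q0,bounds=(LO+m,HI-m)); P,r=fk(s.x)
    return s.x,np.linalg.norm(P-p)*1000,np.degrees(np.linalg.norm(Ro.from_matrix(r@R.T).as_rotvec()))
if __name__=='__main__':
    np.set_printoptions(precision=3,suppress=True)
    for c,t in zip(COL,T): print(c,round(t,3))
    print('res mm',res.reshape(-1,3)*1000); print(RC); print((X.mean().inv()*X).magnitude())
E
cat > reach.py <<'E'
from kin import *
qn=np.array([0,.4,0,1.6,0,1.1,.3])
seat=np.array([.5925,.1765,.102]); rot=np.array([.5755,-.217,.077])
for nm,c,yaw in(('rotor',rot,14.6),('seat',seat,-10)):
  for fl in(0,180):
    for lean in(0,15,30,37,45):
        R=Rt(yaw,lean)@Ro.from_euler('z',fl,degrees=True).as_matrix()
        best=min((ik(c-R[:,2]*.053,R,qn+np.array([a,0,-a+.0,0,b,0,d]),w=.002) for a in(-.6,0,.6) for b in (-1,0,1.5) for d in(-1.5,1.5)),key=lambda v:v[1]+v[2])
        print(nm,fl,lean,best[0].round(2),round(best[1],1),round(best[2],1))
E
python3 kin.py; python3 reach.py
```

```text
(0, 2) 0.282
(0, 1) -0.031
(2, 0) 0.009
(2, 1) -0.028
(2, 2) 0.541
(4, 0) -0.003
(4, 1) -0.001
(4, 2) 0.468
(5, 0) 0.006
(5, 1) -0.001
(6, 2) 0.316
res mm [[ 0.473  0.28   0.162]
 [-0.718  0.788 -0.097]
 [ 0.437 -0.117  0.17 ]
 [-0.127 -0.027 -0.026]
 [-0.336 -0.506 -0.237]]
[[-1.     0.     0.001]
 [-0.    -1.    -0.   ]
 [ 0.001 -0.     1.   ]]
[0.002 0.003 0.001 0.001 0.001]
rotor 0 0 [ 0.6   0.54 -0.45  1.77  0.29  0.9   1.84] 0.0 0.0
rotor 0 15 [ 0.78  0.46 -0.54  1.96  0.17  0.57  2.01] 0.0 0.0
rotor 0 30 [ 1.36  0.68 -1.17  2.1   0.85  0.39  1.52] 0.0 0.0
rotor 0 37 [ 1.42  0.7  -1.15  2.17  0.97  0.22  1.46] 0.0 0.0
rotor 0 45 [ 1.59  0.92 -1.33  2.24  1.64  0.27  0.95] 0.0 0.0
rotor 180 0 [ 0.57  0.53 -0.42  1.78  0.27  0.89 -1.28] 0.0 0.0
rotor 180 15 [ 0.75  0.45 -0.5   1.96  0.13  0.56 -1.11] 0.0 0.0
rotor 180 30 [ 1.34  0.66 -1.13  2.11  0.8   0.37 -1.58] 0.0 0.0
rotor 180 37 [ 1.42  0.7  -1.15  2.17  0.99  0.22 -1.7 ] 0.0 0.0
rotor 180 45 [-0.1   0.65  0.88  2.33  4.39  1.05  0.89] 0.0 0.0
seat 0 0 [-0.79  0.52  0.54  1.8  -0.33  0.91  1.3 ] 0.0 0.0
seat 0 15 [ 0.26  0.55 -0.97  1.94  0.87  0.86  0.23] 0.0 0.0
seat 0 30 [ 0.11  0.45 -0.86  2.14  1.27  0.74 -0.25] 0.0 0.0
seat 0 37 [ 0.16  0.51 -0.98  2.21  1.54  0.88 -0.52] 0.0 0.0
seat 0 45 [ 0.05  0.54 -0.93  2.3   1.75  0.99 -0.77] 0.0 0.0
seat 180 0 [-0.81  0.53  0.58  1.8  -0.35  0.92 -1.82] 0.0 0.0
seat 180 15 [-0.68  0.36  0.24  2.    0.13  0.58 -2.32] 0.0 0.0
seat 180 30 [ 0.11  0.45 -0.86  2.14  1.27  0.75  2.89] 0.0 0.0
seat 180 37 [ 0.15  0.51 -0.98  2.21  1.54  0.88  2.62] 0.0 0.0
seat 180 45 [ 0.04  0.53 -0.92  2.3   1.75  0.99  2.37] 0.0 0.0
```

```bash
cat > sim.py <<'E'
from kin import *
def sim(q,wps,n=12,w=.02,verbose=True):
    """wps: list of (p,R); straight interpolation"""
    p,R=fk(q)
    for P,RR in wps:
        rv=Ro.from_matrix(RR@R.T).as_rotvec()
        for k in range(1,n+1):
            Rk=Ro.from_rotvec(rv*k/n).as_matrix()@R
            q,e,a=ik(p+(np.array(P)-p)*k/n,Rk,q,m=.005,w=w)
        p,R=np.array(P),RR
        if verbose: print(np.round(P,3),q.round(2),'err',round(e,1),round(a,1))
    return q
E
python3 - <<'E'
from sim import *
A=D[0]; 
print('test: from start to pose3');q=sim(np.array(A[0]),[((.3498,.4743,.4192),Rt(12,0)),((.4894,.2182,.4166),Rt(12,0)),((.4613,-.0485,.3972),np.array(D[1][2]))]); print(D[1][0])
print('then');q=sim(np.array(D[1][0]),[(D[2][1],np.array(D[2][2]))]);print(np.round(D[2][0],2))
q=sim(np.array(D[2][0]),[(D[3][1],np.array(D[3][2])),(D[4][1],np.array(D[4][2]))]);print(np.round(D[3][0],2),np.round(D[4][0],2))
E
```

```text
test: from start to pose3
[0.35  0.474 0.419] [-1.07  0.22  0.03  1.51 -0.01  1.41  0.75] err 0.0 0.0
[0.489 0.218 0.417] [-0.74  0.12  0.23  1.64 -0.03  1.38  1.27] err 0.0 0.0
[ 0.461 -0.048  0.397] [-0.36 -0.33  0.33  2.16 -0.02  0.76  1.78] err 0.0 0.0
[-0.33, -0.33, 0.31, 2.16, -0.04, 0.76, 1.8]
then
[ 0.48  -0.192  0.241] [-0.99 -0.33  1.45  2.39 -0.65  0.29  2.95] err 0.1 0.1
[-0.99 -0.34  1.45  2.39 -0.65  0.29  2.96]
[ 0.539 -0.196  0.321] [-1.31 -0.34  1.45  1.98  0.26  0.88  1.86] err 9.7 2.1
[ 0.569 -0.196  0.361] [-1.43 -0.34  1.45  1.85  0.37  1.11  1.73] err 33.6 8.3
[-0.77  0.29  1.37  1.94 -0.63  1.01  2.68] [-0.65  0.46  1.3   1.69 -0.57  1.31  2.57]
```

```bash
cat > plan.py <<'E'
from sim import *
seat=np.array([.5925,.1765,.102]); rot=np.array([.5755,-.217,.077])
def fr(yaw): 
    a=np.radians(yaw); return np.array([np.cos(a),np.sin(a),0])
def tcp(c,R,rad=.058): return c-R[:,2]*(rad-.005)
Z=np.array([0,0,1.])
if __name__=='__main__':
  q0=np.array(D[-1][0]); xs=fr(-10)
  for fl in (0,):
   for L1 in(0,15,25):
    for L2 in(38,42,45):
     for via in (0,1):
      Rr=Rt(14.6,L1); Rs_=Rt(-10,L2)
      W=[(tcp(rot,Rr,.14),Rr),(tcp(rot,Rr),Rr),(tcp(rot+.11*Z,Rr),Rr)]
      if via: 
        Rm=Rt(2,10); W+=[(tcp(np.array([.62,-.02,.25]),Rm),Rm)]
      W+=[(tcp(seat-.17*xs+.05*Z,Rs_),Rs_),(tcp(seat-.14*xs+.012*Z,Rs_),Rs_),(tcp(seat+.012*Z,Rs_),Rs_),(tcp(seat,Rs_),Rs_)]
      print(L1,L2,via); sim(q0,W,n=8)
E
python3 plan.py
```

```text
0 38 0
[ 0.576 -0.217  0.212] [-0.49  0.66  1.14  1.78 -0.66  1.14  2.69] err 0.0 0.0
[ 0.576 -0.217  0.13 ] [-0.43  0.75  1.04  1.84 -0.76  1.01  2.75] err 0.0 0.0
[ 0.576 -0.217  0.24 ] [-0.51  0.64  1.17  1.75 -0.63  1.19  2.66] err 0.0 0.0
[0.393 0.212 0.194] [-0.45  0.1  -0.64  2.43  1.14  0.77 -0.61] err 0.0 0.0
[0.422 0.206 0.156] [-0.43  0.23 -0.61  2.43  1.34  0.76 -0.75] err 0.0 0.0
[0.56  0.182 0.156] [-0.27  0.34 -0.47  2.24  1.45  0.64 -0.53] err 0.0 0.0
[0.56  0.182 0.144] [-0.28  0.36 -0.46  2.25  1.49  0.64 -0.58] err 0.0 0.0
0 38 1
[ 0.576 -0.217  0.212] [-0.49  0.66  1.14  1.78 -0.66  1.14  2.69] err 0.0 0.0
[ 0.576 -0.217  0.13 ] [-0.43  0.75  1.04  1.84 -0.76  1.01  2.75] err 0.0 0.0
[ 0.576 -0.217  0.24 ] [-0.51  0.64  1.17  1.75 -0.63  1.19  2.66] err 0.0 0.0
[ 0.611 -0.02   0.302] [-1.03  0.58  1.41  1.82 -0.71  1.13  2.2 ] err 0.0 0.0
[0.393 0.212 0.194] [-0.55  0.1  -0.55  2.43  1.13  0.76 -0.6 ] err 0.0 0.0
[0.422 0.206 0.156] [-0.43  0.23 -0.61  2.43  1.34  0.76 -0.75] err 0.0 0.0
[0.56  0.182 0.156] [-0.27  0.34 -0.47  2.24  1.45  0.64 -0.53] err 0.0 0.0
[
[... 8786 characters left out ...]
556 0.183 0.139] [ 0.29  0.78 -1.29  2.28  1.81  1.29 -0.67] err 0.0 0.0
25 45 1
[ 0.52  -0.231  0.199] [-0.02  0.25  0.57  2.13 -0.79  0.63  2.95] err 0.0 0.0
[ 0.554 -0.223  0.125] [ 0.34  0.38  0.11  2.1  -0.81  0.44  2.95] err 0.0 0.0
[ 0.554 -0.223  0.235] [ 0.21  0.22  0.24  2.02 -0.56  0.64  2.68] err 0.0 0.0
[ 0.611 -0.02   0.302] [-0.3   0.23  0.27  1.79 -0.07  0.96  1.6 ] err 0.0 0.0
[0.388 0.213 0.189] [ 0.07  0.46 -1.4   2.43  1.39  1.27 -0.87] err 4.7 1.4
[0.418 0.207 0.151] [ 0.09  0.69 -1.4   2.43  1.56  1.43 -0.91] err 4.9 1.4
[0.556 0.183 0.151] [ 0.31  0.76 -1.31  2.28  1.78  1.28 -0.64] err 0.0 0.0
[0.556 0.183 0.139] [ 0.29  0.78 -1.29  2.28  1.81  1.29 -0.67] err 0.0 0.0
```

```bash
cat > plan2.py <<'E'
from plan import *
def track(q,wps,seg=.02,sega=4.):
    p,R=fk(q); mx=0;mg=9;err=0;qs=[]
    for P,RR in wps:
        P=np.array(P);rv=Ro.from_matrix(RR@R.T).as_rotvec()
        n=int(max(np.linalg.norm(P-p)/seg,np.degrees(np.linalg.norm(rv))/sega))+1
        for k in range(1,n+1):
            qn,e,a=ik(p+(P-p)*k/n,Ro.from_rotvec(rv*k/n).as_matrix()@R,q,m=.005,w=.02)
            mx=max(mx,abs(qn-q).max());err=max(err,e+a);q=qn
        p,R=P,RR; qs.append(q)
    return q,mx,err,qs
if __name__=='__main__':
  q0=np.array(D[-1][0]); xs=fr(-10); p0,R0=fk(q0)
  for turn in(0,-90,90):
   pre=[] if not turn else [(p0+[0,0,.02],Ro.from_euler('z',turn,degrees=True).as_matrix()@Rt(14.6,0)),(p0+[0,0,.02],Ro.from_euler('z',1.99*turn,degrees=True).as_matrix()@Rt(14.6,0))]
   F=Ro.from_euler('z',180 if turn else 0,degrees=True).as_matrix()
   for L1 in(0,15):
    for L2 in(38,):
     for via in (0,1):
      Rr=Rt(14.6,L1)@F; Rs_=Rt(-10,L2)@F
      W=pre+[(tcp(rot,Rr,.14),Rr),(tcp(rot,Rr),Rr),(tcp(rot+.11*Z,Rr),Rr)]
      if via: 
        Rm=Rt(0,15)@F; W+=[(tcp(np.array([.56,-.02,.24]),Rm),Rm)]
      W+=[(tcp(seat-.10*xs+.07*Z,Rs_),Rs_),(tcp(seat-.08*xs+.013*Z,Rs_),Rs_),(tcp(seat+.013*Z,Rs_),Rs_),(tcp(seat,Rs_),Rs_)]
      q,mx,err,qs=track(q0,W); print(turn,L1,L2,via,'maxstep',round(mx,2),'err',round(err,2),q.round(2),'pre',qs[-4].round(2),'grasp',qs[-6-via].round(2))
E
python3 plan2.py
```

```text
0 0 38 0 maxstep 0.5 err 0.04 [-1.33  0.43  0.8   2.32  1.33  0.18 -0.54] pre [-1.59  0.07  0.75  2.41  1.08  0.58 -0.35] grasp [-0.43  0.75  1.04  1.84 -0.76  1.01  2.75]
0 0 38 1 maxstep 0.36 err 0.02 [-1.27  0.4   0.71  2.32  1.37  0.22 -0.57] pre [-1.49  0.07  0.64  2.4   1.08  0.59 -0.36] grasp [-0.43  0.75  1.04  1.84 -0.76  1.01  2.75]
0 15 38 0 maxstep 0.44 err 0.08 [-1.14  0.36  0.55  2.31  1.4   0.29 -0.59] pre [-1.33  0.07  0.46  2.39  1.08  0.61 -0.37] grasp [-0.28  0.53  0.83  2.03 -0.9   0.73  2.95]
0 15 38 1 maxstep 0.36 err 0.02 [-1.27  0.4   0.71  2.32  1.37  0.22 -0.57] pre [-1.49  0.07  0.64  2.4   1.08  0.59 -0.36] grasp [-0.28  0.53  0.83  2.03 -0.9   0.73  2.95]
-90 0 38 0 maxstep 0.75 err 8.62 [-1.41  0.47  0.91  2.27  0.6   0.18 -2.95] pre [-2.09  0.35  1.45  2.41  0.54  0.3  -2.95] grasp [-0.49  0.84  1.17  1.85 -0.88  1.09 -0.29]
-90 0 38 1 maxstep 1.16 err 8.7 [-1.41  0.47  0.91  2.27  0.6   0.18 -2.95] pre [-2.09  0.35  1.45  2.41  0.54  0.3  -2.95] grasp [-0.49  0.84  1.17  1.85 -0.88  1.09 -0.29]
-90 15 38 0 maxstep 1.15 err 10.68 [-1.41  0.47  0.91  2.2
[... 299 characters left out ...]
38 0 maxstep 1.69 err 148.79 [ 0.24  0.59 -1.11  2.22  1.6   0.99  2.6 ] pre [ 0.32  0.34 -1.33  2.31  1.31  0.96  2.65] grasp [ 0.27  0.41 -0.09  2.3   2.2   0.18  2.95]
90 0 38 1 maxstep 1.69 err 148.79 [-2.18 -0.34  1.45  2.43  1.44  0.69  2.78] pre [-2.44 -0.34  1.45  2.43  1.32  0.95  2.65] grasp [ 0.27  0.41 -0.09  2.3   2.2   0.18  2.95]
90 15 38 0 maxstep 1.69 err 148.79 [ 0.23  0.58 -1.11  2.22  1.6   0.98  2.6 ] pre [ 0.31  0.33 -1.33  2.31  1.31  0.96  2.65] grasp [ 0.7   0.42 -0.49  2.29  2.3   0.18  2.95]
90 15 38 1 maxstep 1.69 err 148.79 [-2.18 -0.34  1.45  2.43  1.44  0.69  2.78] pre [-2.44 -0.34  1.45  2.43  1.32  0.95  2.65] grasp [ 0.7   0.42 -0.49  2.29  2.3   0.18  2.95]
```

```bash
cat > srch.py <<'E'
from plan2 import *; import multiprocessing as mp,sys
q0=np.array(D[-1][0]); xs=fr(-10)
SC=np.array([.3,.15,.15,.15,.3,.15,.3])
def rest_(q,L1=0,L2=38):
      Rr=Rt(14.6,L1); Rs_=Rt(-10,L2); Rm=Rt(0,15)
      W=[(tcp(rot,Rr,.14),Rr),(tcp(rot,Rr),Rr),(tcp(rot+.11*Z,Rr),Rr),(tcp(np.array([.56,-.02,.24]),Rm),Rm),(tcp(seat-.10*xs+.07*Z,Rs_),Rs_),(tcp(seat-.08*xs+.013*Z,Rs_),Rs_),(tcp(seat+.013*Z,Rs_),Rs_),(tcp(seat,Rs_),Rs_)]
      return track(q,W,seg=.03,sega=6)
def one(seed):
    g=np.random.default_rng(seed); n=g.integers(1,3); V=[]
    for _ in range(n):
        p=np.round(g.uniform([.5,-.3,.28],[.75,.15,.45]),2); yaw,lean=np.round(g.uniform([-60,-35],[75,40]))
        V.append((p,yaw,lean))
    try:
        q,m1,e1,_=track(q0,[(p,Rt(y,l)) for p,y,l in V],seg=.03,sega=6)
        if e1>2: return (-9,seed)
        qq,m2,e2,qs=rest_(q)
    except Exception as e: return (-9,seed)
    mg=min(((np.minimum(a-LO,HI-a))).min() for a in qs)
    return (mg-max(0,max(m1,m2)-.4)-(e2>1)*5,seed,round(mg,2),round(m1,2),round(m2,2),round(e2,2),[(p.tolist(),y,l) for p,y,l in V],qs[1].round(2).tolist(),q.round(2).tolist(),qq.round(2).tolist())
if __name__=='__main__':
    print(mp.cpu_count())
    with mp.Pool() as P:
        R=P.map(one,range(int(sys.argv[1])),chunksize=1)
    for x in sorted(R,key=lambda v:-v[0])[:6]: print(x)
E
time OMP_NUM_THREADS=1 timeout 400 python3 srch.py 120
```

```text
4
(np.float64(0.09693800829840749), 5, np.float64(0.1), np.float64(0.35), np.float64(0.26), np.float64(0.0), [([0.7, -0.07, 0.33], np.float64(-53.0), np.float64(-6.0)), ([0.6, -0.28, 0.29], np.float64(75.0), np.float64(14.0))], [0.77, 0.6, -0.7, 1.76, 0.46, 0.96, 1.71], [1.11, 0.68, -1.07, 1.44, 0.35, 1.33, 2.95], [0.03, 0.45, -0.83, 2.23, 1.54, 0.8, -0.57])
(np.float64(0.08761401695478455), 72, np.float64(0.1), np.float64(0.41), np.float64(0.26), np.float64(0.0), [([0.5, -0.2, 0.3], np.float64(37.0), np.float64(-12.0)), ([0.64, -0.28, 0.33], np.float64(69.0), np.float64(33.0))], [0.77, 0.6, -0.71, 1.76, 0.46, 0.96, 1.7], [1.19, 0.81, -1.18, 1.3, 0.17, 1.35, 2.95], [0.03, 0.45, -0.84, 2.23, 1.54, 0.8, -0.56])
(np.float64(0.08687727591873484), 15, np.float64(0.09), np.float64(0.36), np.float64(0.27), np.float64(0.0), [([0.7, -0.15, 0.29], np.float64(17.0), np.float64(-24.0)), ([0.68, -0.14, 0.36], np.float64(72.0), np.float64(24.0))], [0.54, 0.52, -0.37, 1.78, 0.23, 0.89, 1.89], [0.77, 0.55, -0.75, 1.34, -0.05, 1.3, 2.95], [-0.14, 0.39, -0.62, 2.24, 1.51, 0.7, -0.58])
(np.float64(0.08
[... 361 characters left out ...]
3), np.float64(0.26), np.float64(0.0), [([0.65, -0.17, 0.29], np.float64(71.0), np.float64(10.0)), ([0.7, 0.11, 0.4], np.float64(-34.0), np.float64(39.0))], [0.44, 0.51, -0.25, 1.78, 0.15, 0.87, 1.95], [-0.34, 0.25, -0.2, 1.67, 0.78, 1.03, 0.11], [-0.22, 0.37, -0.52, 2.25, 1.5, 0.66, -0.58])
(np.float64(0.08183131531771881), 19, np.float64(0.08), np.float64(0.34), np.float64(0.26), np.float64(0.0), [([0.73, -0.18, 0.29], np.float64(-18.0), np.float64(19.0)), ([0.7, -0.06, 0.33], np.float64(64.0), np.float64(35.0))], [0.44, 0.51, -0.24, 1.78, 0.15, 0.87, 1.95], [0.72, 0.51, -0.69, 1.51, -0.3, 1.04, 2.95], [-0.22, 0.37, -0.52, 2.25, 1.5, 0.66, -0.58])
real	1m23.227s
user	5m24.070s
sys	0m0.282s
```

```bash
python3 - <<'E'
from h import *
go([.59,-.13,.34],Rt(73,12))
E
python3 -m inch '[{"wx":0,"wy":0,"wz":5,"x":0.2,"y":0.6,"z":-0.2,"claw":0},{"wx":0,"wy":0,"wz":10,"x":0.4,"y":1.2,"z":-0.4,"claw":0},{"wx":0,"wy":0,"wz":15,"x":0.6,"y":1.8,"z":-0.6,"claw":0},{"wx":0,"wy":0,"wz":20,"x":0.8,"y":2.4,"z":-0.8,"claw":0},{"wx":0,"wy":0,"wz":25,"x":1,"y":3,"z":-1,"claw":0}]'; python3 log.py
```

```text
t 4.92 shift cm [ 2.08  6.59 -2.13] turn [ 3.08 -5.28 59.28] now [ 0.5692 -0.1959  0.3613] F [0.1 0.9 0.5] w 0.0879 j [-0.65  0.46  1.3   1.69 -0.57  1.31  2.57]
time_s: 5.55
position: [0.5779, -0.1662, 0.3509]
ee_rot: [[-0.625, 0.777, 0.072], [0.78, 0.619, 0.09], [0.025, 0.112, -0.993]]
ft_force: [-0.2, -0.6, -0.3]
width: 0.0879
[-0.59  0.42  1.15  1.67 -0.51  1.3   2.9 ] [ 0.578 -0.166  0.351] 5.55 [-0.2 -0.6 -0.3] 0.0879
```

Now the slow part against the j7 limit.

```bash
python3 -m inch '[{"wx":0,"wy":0,"wz":3,"x":0.2,"y":0.6,"z":-0.2,"claw":0},{"wx":0,"wy":0,"wz":6,"x":0.4,"y":1.2,"z":-0.4,"claw":0},{"wx":0,"wy":0,"wz":9,"x":0.6,"y":1.8,"z":-0.6,"claw":0},{"wx":0,"wy":0,"wz":12,"x":0.8,"y":2.4,"z":-0.8,"claw":0},{"wx":0,"wy":0,"wz":15,"x":1,"y":3,"z":-1,"claw":0}]'; python3 log.py
python3 -m inch '[{"wx":0,"wy":0,"wz":3,"x":0,"y":0,"z":0,"claw":0},{"wx":0,"wy":0,"wz":6,"x":0,"y":0,"z":0,"claw":0},{"wx":0,"wy":0,"wz":9,"x":0,"y":0,"z":0,"claw":0},{"wx":0,"wy":0,"wz":12,"x":0,"y":0,"z":0,"claw":0},{"wx":0,"wy":0,"wz":15,"x":0,"y":0,"z":0,"claw":0}]'; python3 log.py
python3 -m inch '[{"wx":0,"wy":0,"wz":3,"x":0,"y":0,"z":0,"claw":0},{"wx":0,"wy":0,"wz":6,"x":0,"y":0,"z":0,"claw":0}]'; python3 log.py
```

```text
time_s: 6.18
position: [0.588, -0.1363, 0.3409]
ee_rot: [[-0.805, 0.592, 0.046], [0.593, 0.798, 0.105], [0.025, 0.112, -0.993]]
ft_force: [-0.6, -0.3, -0.2]
width: 0.0878
[-0.39  0.32  0.75  1.65 -0.35  1.26  2.95] [ 0.588 -0.136  0.341] 6.17 [-0.6 -0.3 -0.2] 0.0878
time_s: 6.8
position: [0.5881, -0.137, 0.3409]
ee_rot: [[-0.931, 0.366, 0.017], [0.365, 0.924, 0.113], [0.025, 0.112, -0.993]]
ft_force: [-0.0, -0.3, -0.9]
width: 0.0878
[ 0.28  0.3  -0.12  1.59 -0.08  1.26  2.96] [ 0.588 -0.137  0.341] 6.8 [-0.  -0.3 -0.9] 0.0878
time_s: 7.05
position: [0.5881, -0.1373, 0.3409]
ee_rot: [[-0.963, 0.268, 0.005], [0.267, 0.957, 0.115], [0.025, 0.112, -0.993]]
ft_force: [0.5, -0.2, -1.0]
width: 0.0879
[ 0.55  0.34 -0.48  1.56  0.04  1.29  2.95] [ 0.588 -0.137  0.341] 7.05 [ 0.5 -0.2 -1. ] 0.0879
```

```bash
python3 - <<'E'
from srch import *
q0=np.array(D[-1][0]); np.set_printoptions(precision=2,suppress=True)
for L1,L2 in((0,38),(10,40)):
    q,m,e,qs=rest_(q0,L1,L2); print(L1,L2,m,e)
    for a in qs: print(a)
R=Rt(14.6,0); go(tcp(rot,R,.14),R); go(tcp(rot,R,.059),R)
E
```

```text
0 38 0.2639634737489729 0.0036105428810174747
[ 0.43  0.41 -0.22  1.72  0.1   1.02  2.  ]
[ 0.42  0.5  -0.21  1.79  0.13  0.87  1.97]
[ 0.43  0.39 -0.22  1.69  0.09  1.08  2.  ]
[ 0.21  0.1  -0.33  1.97  0.08  0.82  1.42]
[-0.3   0.13 -0.62  2.33  1.15  0.72 -0.42]
[-0.32  0.27 -0.58  2.36  1.4   0.71 -0.65]
[-0.24  0.34 -0.5   2.24  1.44  0.65 -0.53]
[-0.24  0.37 -0.5   2.25  1.5   0.65 -0.58]
10 40 0.28339663913722296 0.004085867769799956
[ 0.54  0.32 -0.26  1.87 -0.02  0.81  2.14]
[ 0.51  0.44 -0.24  1.91  0.02  0.65  2.11]
[ 0.52  0.31 -0.25  1.82 -0.02  0.88  2.12]
[ 0.23  0.1  -0.35  1.97  0.08  0.82  1.42]
[-0.29  0.14 -0.65  2.35  1.23  0.74 -0.51]
[-0.31  0.29 -0.61  2.38  1.47  0.76 -0.74]
[-0.23  0.35 -0.53  2.26  1.52  0.69 -0.61]
[-0.23  0.38 -0.53  2.27  1.57  0.7  -0.66]
t 7.05 shift cm [ -1.26  -7.97 -12.89] turn [ -5.81   3.72 -59.78] now [ 0.59 -0.14  0.34] F [ 0.5 -0.2 -1. ] w 0.0879 j [ 0.55  0.34 -0.48  1.56  0.04  1.29  2.95]
t 7.05 shift cm [ -1.26  -7.97 -20.99] turn [ -5.81   3.72 -59.78] now [ 0.59 -0.14  0.34] F [ 0.5 -0.2 -1. ] w 0.0879 j [ 0.55  0.34 -0.48  1.56  0.04  1.29  2.95]
```

```bash
python3 -m inch '[{"wx":-0.8,"wy":0.5,"wz":-8.5,"x":-0.2,"y":-1.1,"z":-1.5,"claw":0},{"wx":-1.7,"wy":1,"wz":-17,"x":-0.4,"y":-2.2,"z":-3,"claw":0},{"wx":-2.5,"wy":1.6,"wz":-25.5,"x":-0.6,"y":-3.3,"z":-4.5,"claw":0},{"wx":-3.3,"wy":2.1,"wz":-34,"x":-0.8,"y":-4.4,"z":-6,"claw":0},{"wx":-4.2,"wy":2.7,"wz":-43,"x":-1,"y":-5.5,"z":-7.5,"claw":0}]'; python3 - <<'E'
from plan import *
R=Rt(14.6,0); go(tcp(rot,R,.14),R)
E
```

```text
time_s: 7.68
position: [0.578, -0.1926, 0.2654]
ee_rot: [[-0.515, 0.857, 0.015], [0.857, 0.515, 0.029], [0.017, 0.028, -0.999]]
ft_force: [0.0, -0.1, -0.3]
width: 0.0881
t 7.67 shift cm [-0.25 -2.44 -5.34] turn [ -1.54   1.09 -16.41] now [ 0.578  -0.1926  0.2654] F [ 0.  -0.1 -0.3] w 0.0881 j [ 0.47  0.36 -0.3   1.67  0.08  1.11  2.26]
```

```bash
python3 -m inch '[{"wx":-0.7,"wy":0.5,"wz":-8,"x":-0.1,"y":-1.2,"z":-2.6,"claw":0},{"wx":-1.5,"wy":1.1,"wz":-16.4,"x":-0.25,"y":-2.4,"z":-5.3,"claw":0},{"wx":-1.5,"wy":1.1,"wz":-16.4,"x":-0.25,"y":-2.4,"z":-5.3,"claw":0}]'>/dev/null; python3 - <<'E'
from plan import *
R=Rt(14.6,0); go(tcp(rot,R,.059),R)
p=shot('wrist','w3')
W=cloud(p).reshape(-1,3); W=W[~np.isnan(W[:,0])]
P=W[(np.hypot(W[:,0]-.576,W[:,1]+.217)<.08)&(W[:,2]>.1)&(W[:,2]<.155)]
print(len(P),cv2.minAreaRect((P[:,:2]*1000).astype(np.float32)),P[:,2].max())
s=observe(); X=np.array(s['ee_rot']).T@(P-s['position']).T
print('in tool x',X[0].min(),X[0].max(),np.percentile(X[0],[2,98]),'y',X[1].min(),X[1].max(),'z',X[2].min())
E
```

```text
t 8.05 shift cm [ 0.12 -0.11 -7.98] turn [-0.16 -0.18 -0.35] now [ 0.5743 -0.2159  0.2108] F [-0.   0.1  0.7] w 0.0875 j [ 0.43  0.41 -0.23  1.72  0.1   1.02  2.  ]
4103 ((574.184326171875, -218.8642578125), (127.72528839111328, 23.759197235107422), 14.433778762817383) 0.1493777371192151
in tool x -0.015263121834134202 0.009063974384814282 [-0.01343809  0.00807579] y -0.06602742339088806 0.061574306995774014 z 0.06295298859880345
```

View pics/w3.png

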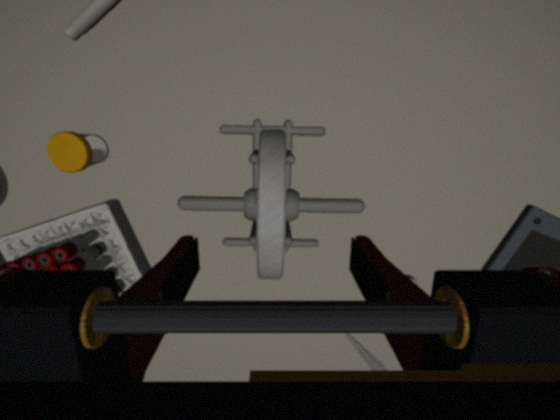

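The disc (272,205) sits slightly left of the jaw centre (275), consistent with the measured 2–3 mm offset. I'll correct for that, descend and grip.

```bash
python3 -m inch '[{"wx":0,"wy":0,"wz":-0.3,"x":0,"y":-0.28,"z":-2,"claw":0},{"wx":0,"wy":0,"wz":-0.3,"x":0,"y":-0.28,"z":-5,"claw":0},{"wx":0,"wy":0,"wz":-0.3,"x":0,"y":-0.28,"z":-8,"claw":0},{"wx":0,"wy":0,"wz":-0.3,"x":0,"y":-0.28,"z":-8,"claw":60},{"wx":0,"wy":0,"wz":-0.3,"x":0,"y":-0.28,"z":-8,"claw":140}]' ; python3 -m inch '[{"wx":0,"wy":0,"wz":0,"x":0,"y":0,"z":0,"claw":255},{"wx":0,"wy":0,"wz":0,"x":0,"y":0,"z":0,"claw":255},{"wx":0,"wy":0,"wz":0,"x":0,"y":0,"z":0,"claw":255},{"wx":0,"wy":0,"wz":0,"x":0,"y":0,"z":0,"claw":255}]'
```

```text
time_s: 8.72
position: [0.5769, -0.2176, 0.1344]
ee_rot: [[-0.254, 0.967, 0.004], [0.967, 0.254, 0.003], [0.002, 0.005, -1.0]]
ft_force: [-0.3, -0.0, 0.0]
width: 0.0716
time_s: 9.22
position: [0.5755, -0.2173, 0.1325]
ee_rot: [[-0.253, 0.968, 0.001], [0.968, 0.253, 0.004], [0.003, 0.002, -1.0]]
ft_force: [-0.2, -0.1, -0.8]
width: 0.031
```

```bash
python3 -m inch '[{"wx":0,"wy":0,"wz":0,"x":0,"y":0,"z":0,"claw":255},{"wx":0,"wy":0,"wz":0,"x":0,"y":0,"z":0,"claw":255},{"wx":0,"wy":0,"wz":0,"x":0,"y":0,"z":0,"claw":255}]'; python3 -m inch '[{"wx":0,"wy":0,"wz":0,"x":0,"y":0,"z":1,"claw":255},{"wx":0,"wy":0,"wz":0,"x":0,"y":0,"z":3,"claw":255},{"wx":0,"wy":0,"wz":0,"x":0,"y":0,"z":6,"claw":255},{"wx":0,"wy":0,"wz":0,"x":0,"y":0,"z":9,"claw":255},{"wx":0,"wy":0,"wz":0,"x":0,"y":0,"z":11.5,"claw":255}]'; python3 - <<'E'
from plan import *
R=Rt(0,15); go(tcp(np.array([.56,-.02,.24]),R),R)
R=Rt(-10,38); go(tcp(seat-.10*fr(-10)+.07*Z,R),R)
E
```

```text
time_s: 9.6
position: [0.5755, -0.2174, 0.1324]
ee_rot: [[-0.253, 0.968, 0.001], [0.968, 0.253, 0.004], [0.003, 0.002, -1.0]]
ft_force: [-0.4, -0.4, 1.7]
width: 0.0221
time_s: 10.22
position: [0.575, -0.217, 0.2482]
ee_rot: [[-0.253, 0.968, 0.0], [0.968, 0.253, 0.005], [0.004, 0.002, -1.0]]
ft_force: [0.0, -0.1, -7.0]
width: 0.0222
t 10.22 shift cm [-2.87 19.7   4.3 ] turn [  1.66 -14.86 -14.58] now [ 0.575  -0.217   0.2482] F [ 0.  -0.1 -7. ] w 0.0222 j [ 0.44  0.38 -0.23  1.68  0.09  1.09  2.01]
t 10.22 shift cm [-11.31  41.65  -3.45] turn [  1.3  -38.17 -23.8 ] now [ 0.575  -0.217   0.2482] F [ 0.  -0.1 -7. ] w 0.0222 j [ 0.44  0.38 -0.23  1.68  0.09  1.09  2.01]
```

```bash
python3 -m inch '[{"wx":0.3,"wy":-2,"wz":-2,"x":-0.4,"y":3,"z":0.8,"claw":255},{"wx":0.7,"wy":-5,"wz":-5,"x":-1,"y":7,"z":1.7,"claw":255},{"wx":1,"wy":-8,"wz":-8,"x":-1.7,"y":11.5,"z":2.6,"claw":255},{"wx":1.3,"wy":-12,"wz":-12,"x":-2.3,"y":16,"z":3.5,"claw":255},{"wx":1.6,"wy":-14.9,"wz":-14.6,"x":-2.9,"y":19.7,"z":4.3,"claw":255}]'; python3 - <<'E'
from srch import *
R=Rt(-10,38); go(tcp(seat-.10*fr(-10)+.07*Z,R),R)
s=observe(); print(np.round(s['wrist_torque'],2))
q=np.array(s['joint_positions']); W=[(tcp(seat-d*fr(-10)+h*Z,R,.060),R) for d,h in((.1,.07),(.08,.013),(0,.013),(0,0))]
q,m,e,qs=track(q,W); print(m,e,*[a.round(2) for a in qs])
E
```

```text
time_s: 10.85
position: [0.5447, -0.0183, 0.2901]
ee_rot: [[0.001, 0.966, 0.259], [1.0, -0.001, -0.002], [-0.001, 0.259, -0.966]]
ft_force: [1.6, 0.5, -5.6]
width: 0.0217
t 10.85 shift cm [-8.28 21.78 -7.64] turn [ -1.95 -22.91  -9.77] now [ 0.5447 -0.0183  0.2901] F [ 1.6  0.5 -5.6] w 0.0217 j [ 0.21  0.1  -0.32  1.97  0.08  0.82  1.41]
[0.03 0.58 0.02]
0.18268391727954575 0.0024981284216906794 [-0.3   0.12 -0.62  2.33  1.15  0.72 -0.41] [-0.32  0.27 -0.58  2.36  1.4   0.71 -0.65] [-0.24  0.34 -0.51  2.24  1.44  0.65 -0.52] [-0.24  0.36 -0.5   2.25  1.49  0.65 -0.58]
```

```bash
python3 -m inch '[{"wx":0,"wy":-2,"wz":-1,"x":-1.5,"y":1.5,"z":-0.5,"claw":255},{"wx":-0.3,"wy":-4.5,"wz":-2,"x":-3,"y":4,"z":-1,"claw":255},{"wx":-0.6,"wy":-7,"wz":-3,"x":-4.5,"y":6.5,"z":-1.5,"claw":255},{"wx":-0.8,"wy":-9.5,"wz":-4,"x":-6,"y":9,"z":-2,"claw":255},{"wx":-1,"wy":-12,"wz":-5,"x":-7,"y":11.5,"z":-2.5,"claw":255}]';  python3 -m inch '[{"wx":-0.2,"wy":-2,"wz":-1,"x":-0.3,"y":2,"z":-0.5,"claw":255},{"wx":-0.4,"wy":-4.5,"wz":-2,"x":-0.6,"y":4,"z":-1,"claw":255},{"wx":-0.6,"wy":-7,"wz":-3,"x":-0.9,"y":6.2,"z":-1.5,"claw":255},{"wx":-0.8,"wy":-9,"wz":-4,"x":-1.2,"y":8.3,"z":-2,"claw":255},{"wx":-1,"wy":-11,"wz":-4.7,"x":-1.3,"y":10.3,"z":-2.5,"claw":255}]'; cat > ins.py <<'E'
from srch import *
R=Rt(-10,38)
for d,h in((.1,.07),(.08,.013),(0,.013)): go(tcp(seat-d*fr(-10)+h*Z,R,.060),R)
for cam in('scene','side','wrist'):
    p=shot(cam,cam+'_ins'+str(int(observe()['time_s']*100)))
    for l in('rotor_centre','seat','housing'):
        q=imaging.pinpoint(p,l)[:1]; print(cam,l,[(np.round(v['centre'],4),round(v['p'],2)) for v in q])
    s=observe()
    W=cloud(p).reshape(-1,3); W=W[~np.isnan(W[:,0])]
    # wheel points predicted region
    Rc=np.array(s['ee_rot']); c=s['position']+Rc[:,2]*.055
    L=(W-c)@Rc; m=(abs(L[:,0])<.018)&(np.hypot(L[:,1],L[:,2])<.09)&(np.hypot(L[:,1],L[:,2])>.03)&(L[:,2]>-.03)
    rr=np.hypot(L[m,1],L[m,2]); 
    if m.sum()>20:
        X=L[m]; print(' n',m.sum(),'x',np.percentile(X[:,0],[3,50,97]).round(4),'rmax',np.percentile(rr,[90,98]).round(4),'lowest z world',W[m][:,2].min().round(4),'front',X[:,2].max().round(4))
print('pred centre',c,Rc[:,0])
E
python3 ins.py; ls pics
```

```text
time_s: 11.48
position: [0.4744, 0.0947, 0.2645]
ee_rot: [[0.091, 0.887, 0.452], [0.996, -0.076, -0.051], [-0.011, 0.455, -0.89]]
ft_force: [0.4, 0.2, -6.1]
width: 0.0219
time_s: 12.1
position: [0.4629, 0.1912, 0.2391]
ee_rot: [[0.185, 0.773, 0.606], [0.983, -0.14, -0.122], [-0.01, 0.619, -0.786]]
ft_force: [2.7, -12.3, -5.1]
width: 0.0252
t 12.1 shift cm [-0.22  0.85 -2.38] turn [0.59 0.11 0.68] now [0.4629 0.1912 0.2391] F [  2.7 -12.3  -5.1] w 0.0252 j [-0.16  0.08 -0.74  2.29  1.06  0.75 -0.3 ]
t 12.1 shift cm [ 1.75  0.5  -8.08] turn [0.59 0.11 0.68] now [0.4629 0.1912 0.2391] F [  2.7 -12.3  -5.1] w 0.0252 j [-0.16  0.08 -0.74  2.29  1.06  0.75 -0.3 ]
t 12.1 shift cm [ 9.63 -0.88 -8.08] turn [0.59 0.11 0.68] now [0.4629 0.1912 0.2391] F [  2.7 -12.3  -5.1] w 0.0252 j [-0.16  0.08 -0.74  2.29  1.06  0.75 -0.3 ]
scene rotor_centre [(array([0.5002, 0.1817, 0.1992]), 0.88)]
scene seat [(array([0.5926, 0.1782, 0.1002]), 0.64)]
scene housing [(array([0.5924, 0.179 , 0.2024]), 0.9)]
 n 362 x [-0.0175 -0.012   0.0093] rmax [0.0831 0.0879] lowest z world 0.1284 front 0.0609
side rotor_centre [(array([0.4971, 0.1791, 0.1965]), 0.76)]
side seat [(array([0.5942, 0.1805, 0.1002]), 0.76)]
side housing [(array([0.5948, 0.1803, 0.1982]), 0.67)]
 n 926 x [-0.0086  0.0019  0.0167] rmax [0.0712 0.0817] lowest z world 0.1262 front 0.0719
wrist rotor_centre [(array([0.4956, 0.184 , 0.1982]), 0.86)]
wrist seat []
wrist housing [(array([0.6538, 0.4294, 0.0009]), 0.71)]
 n 1123 x [-0.0165 -0.0037  0.0164] rmax [0.066  0.0668] lowest z world 0.1291 front 0.0567
pred centre [0.49543267 0.18730083 0.19571695] [ 0.17941728  0.98375056 -0.00665393]
both.png
s2.png
scene1.png
scene_ins1210.png
side1.png
side_ins1230.png
w1.png
w2.png
w3.png
wrist_ins1250.png
```

```bash
python3 -c "
import cv2,numpy as np
a=cv2.imread('pics/side_ins1230.png')[150:330,180:400];b=cv2.imread('pics/wrist_ins1250.png')
cv2.imwrite('pics/c1.png',np.hstack([cv2.resize(a,(440,360)),cv2.resize(b,(360,270),interpolation=3) if 0 else cv2.copyMakeBorder(cv2.resize(b,(360,270)),0,90,0,0,0)]))
from station import observe;s=observe();print(s['ft_force'],s['width'],s['position'],s['time_s'],s['wrist_torque'])"
```

```text
[-5.89993505 -5.53573802 -2.74071781] 0.026062595523554912 [0.46215107 0.19366378 0.23903955] 12.7 [-0.91802965  1.79941854 -1.57259993]
```

View pics/c1.png

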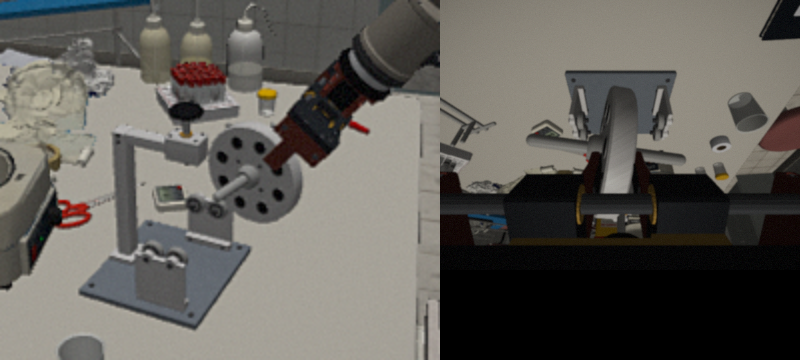

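The side crop shows the disc's front edge at about (225,150), level with the housing and against it. I came in too high and too close, and the disc has twisted a little in the jaws (width 26 mm). I'll back straight out and re-check.

```bash
python3 -m inch '[{"wx":0,"wy":0,"wz":0,"x":-0.8,"y":0.0,"z":0,"claw":255},{"wx":0,"wy":0,"wz":0,"x":-1.6,"y":0,"z":0,"claw":255},{"wx":0,"wy":0,"wz":0,"x":-2.5,"y":0,"z":0,"claw":255},{"wx":0,"wy":0,"wz":0,"x":-2.5,"y":0,"z":0,"claw":255}]'; python3 - <<'E'
from h import *
s=observe();print(s['wrist_torque'],s['joint_positions'])
p=shot('wrist','w5'); p2=shot('side','s5')
for q in(p,p2): print([np.round(v['centre'],4) for v in imaging.pinpoint(q,'rotor_centre')[:1]])
Rc=np.array(s['ee_rot']);c=s['position']+Rc[:,2]*.055;print('pred',c)
W=cloud(p).reshape(-1,3);W=W[~np.isnan(W[:,0])]; L=(W-c)@Rc
for ang in range(-14,16,2):  # yaw about tool z: find thinnest
    pass
m=(np.hypot(L[:,1],L[:,2])<.078)&(np.hypot(L[:,1],L[:,2])>.06)&(abs(L[:,0])<.03)&(L[:,1]>.0)
print(m.sum(),cv2.minAreaRect((L[m][:,:2]*1000).astype(np.float32)))
b=cv2.imread('pics/w5.png')[40:300,100:460]; a=cv2.imread('pics/s5.png')[150:310,180:400]
cv2.imwrite('pics/c2.png',np.hstack([cv2.copyMakeBorder(cv2.resize(a,(440,320)),0,0,0,0,0),cv2.copyMakeBorder(b,0,60,0,0,0)]))
E
```

```text
time_s: 13.2
position: [0.4378, 0.198, 0.2405]
ee_rot: [[0.171, 0.775, 0.608], [0.985, -0.133, -0.107], [-0.002, 0.618, -0.786]]
ft_force: [-0.2, 0.9, -4.4]
width: 0.0216
[0.21297194 1.45996476 0.01974071] [-0.17888245  0.04412796 -0.7660989   2.32496447  1.02434771  0.74545577
 -0.31062089]
[]
[array([0.476 , 0.1895, 0.1943])]
pred [0.47126695 0.19212081 0.19724045]
1293 ((-0.4004974365234375, 29.079544067382812), (58.09554672241211, 22.083608627319336), 89.97479248046875)
```

View pics/c2.png

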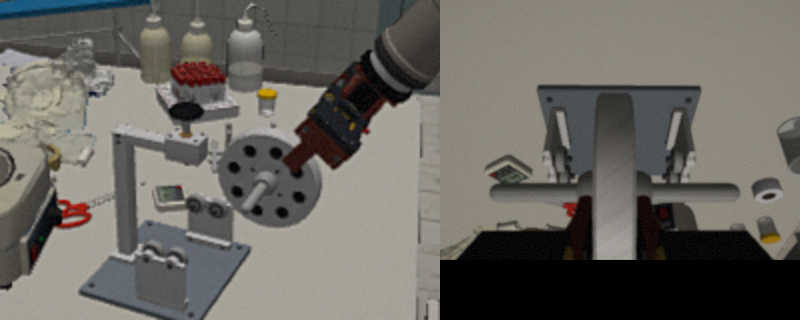

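Backing off freed the disc and it self-aligned: in the crop it sits straight between the jaws at (615,170), width 21.6 mm, and the shaft is level. I'll measure the shaft axis relative to the hand before inserting.

```bash
cat > shaft.py <<'E'
from h import *
np.set_printoptions(precision=4,suppress=True)
s=observe(); Rc=np.array(s['ee_rot']); t=np.array(s['position'])
for cam in('wrist','side','scene'):
    p=shot(cam); W=cloud(p).reshape(-1,3); W=W[~np.isnan(W[:,0])]; L=(W-t)@Rc
    cw=np.array(p['cam_to_world'])[:3,3]
    m=(abs(L[:,0])>.034)&(abs(L[:,0])<.085)&(np.hypot(L[:,1],L[:,2]-.055)<.02)
    X=L[m]
    if len(X)<30: print(cam,'few',len(X)); continue
    # fit circle radius 7mm in (y,z) by least squares, robust
    from scipy.optimize import least_squares
    f=least_squares(lambda c:np.hypot(X[:,1]-c[0]-c[2]*X[:,0],X[:,2]-c[1]-c[3]*X[:,0])-.007,[0,.055,0,0],loss='soft_l1',f_scale=.0015)
    # disc faces
    m2=(np.hypot(L[:,1],L[:,2]-f.x[1])<.068)&(np.hypot(L[:,1],L[:,2]-f.x[1])>.03)&(abs(L[:,0])<.02)&(L[:,2]>.03)
    print(cam,len(X),'axis y,z in tool',f.x,'-> world',t+Rc@[0,f.x[0],f.x[1]],'rms',np.sqrt((f.fun**2).mean()))
print('tcp',t)
E
python3 shaft.py
```

```text
wrist 2733 axis y,z in tool [ 0.0029  0.0575  0.0005 -0.0022] -> world [0.4759 0.1911 0.197 ] rms 0.0005374494613280645
side 66 axis y,z in tool [0.0029 0.0587 0.0147 0.02  ] -> world [0.4766 0.191  0.1961] rms 0.0010017977490080637
scene 79 axis y,z in tool [ 0.0017  0.0587 -0.0055  0.0056] -> world [0.4757 0.1912 0.1953] rms 0.001323545209280283
tcp [0.4387 0.1977 0.2404]
```

```bash
python3 -m inch '[{"wx":0,"wy":0,"wz":0,"x":0.4,"y":0,"z":-1.3,"claw":255},{"wx":0,"wy":0,"wz":0,"x":1,"y":0.1,"z":-3.2,"claw":255},{"wx":0,"wy":0,"wz":0,"x":1.8,"y":0.15,"z":-5.2,"claw":255},{"wx":0,"wy":0,"wz":0,"x":2.5,"y":0.2,"z":-7,"claw":255},{"wx":0,"wy":0,"wz":0,"x":2.9,"y":0.2,"z":-8,"claw":255}]'; python3 -m inch '[{"wx":0,"wy":0,"wz":0,"x":0,"y":0,"z":0,"claw":255},{"wx":0,"wy":0,"wz":0,"x":0,"y":0,"z":0,"claw":255}]'; python3 shaft.py;  python3 - <<'E'
from h import *
s=observe();print(s['joint_positions'],s['ft_force'])
for c in('wrist','scene','side'):
    p=shot(c)
    for l in('seat','housing','knob_top'): print(c,l,[(np.round(v['centre'],4),round(v['p'],2)) for v in imaging.pinpoint(p,l)[:1]])
    if c=='wrist':
        W=cloud(p).reshape(-1,3);W=W[~np.isnan(W[:,0])]
        for zl,zh,n in((.010,.020,'base'),(.08,.096,'plates')):
            P=W[(np.hypot(W[:,0]-.62,W[:,1]-.17)<.16)&(W[:,2]>zl)&(W[:,2]<zh)]; print(n,len(P),cv2.minAreaRect((P[:,:2]*1000).astype(np.float32)))
E
```

```text
time_s: 14.18
position: [0.4677, 0.1997, 0.1592]
ee_rot: [[0.172, 0.776, 0.607], [0.985, -0.134, -0.108], [-0.002, 0.616, -0.787]]
ft_force: [0.3, -0.3, -5.9]
width: 0.0219
time_s: 14.42
position: [0.4676, 0.2, 0.1607]
ee_rot: [[0.172, 0.775, 0.608], [0.985, -0.134, -0.107], [-0.001, 0.618, -0.786]]
ft_force: [0.0, -0.2, -5.8]
width: 0.0217
wrist 2737 axis y,z in tool [ 0.003   0.0575  0.0006 -0.0021] -> world [0.5049 0.1934 0.1173] rms 0.0005339417541275691
side 68 axis y,z in tool [ 0.0043  0.06   -0.0018 -0.0038] -> world [0.5074 0.1929 0.1162] rms 0.0009760786781966355
scene 68 axis y,z in tool [0.0023 0.0587 0.0026 0.0064] -> world [0.5051 0.1933 0.116 ] rms 0.0012429483448649023
tcp [0.4676 0.2    0.1607]
[-0.23048203  0.27305535 -0.71926549  2.3563092   1.37372367  0.77102068
 -0.64785407] [-0.19432325  0.97448964 -5.25010525]
wrist seat []
wrist housing [(array([0.5918, 0.1786, 0.2045]), 0.65)]
wrist knob_top []
base 7265 ((621.8111572265625, 171.20901489257812), (203.62796020507812, 186.33856201171875), 80.15895080566406)
plates 1130 ((592.24072265625, 176.23492431640625), (182.24061584472656, 66.0793228149414), 79.8882064819336)
scene seat [(array([0.5942, 0.1788, 0.0999]), 0.96)]
scene housing [(array([0.5922, 0.1766, 0.1986]), 0.83)]
scene knob_top [(array([0.5935, 0.1784, 0.2804]), 0.68)]
side seat [(array([0.5943, 0.1762, 0.0989]), 0.69)]
side housing [(array([0.5946, 0.1785, 0.201 ]), 0.68)]
side knob_top [(array([0.5944, 0.1783, 0.2806]), 0.67)]
```

```bash
python3 -m inch '[{"wx":0,"wy":0,"wz":0,"x":1.5,"y":-0.25,"z":-0.2,"claw":255},{"wx":0,"wy":0,"wz":0,"x":3.5,"y":-0.6,"z":-0.2,"claw":255},{"wx":0,"wy":0,"wz":0,"x":5.5,"y":-0.97,"z":-0.2,"claw":255},{"wx":0,"wy":0,"wz":0,"x":7.5,"y":-1.3,"z":-0.2,"claw":255},{"wx":0,"wy":0,"wz":0,"x":8.8,"y":-1.55,"z":-0.2,"claw":255}]'; python3 -m inch '[{"wx":0,"wy":0,"wz":0,"x":0,"y":0,"z":0,"claw":255},{"wx":0,"wy":0,"wz":0,"x":0,"y":0,"z":0,"claw":255}]'; python3 shaft.py; python3 -c "
from h import *
p=shot('side','s6');b=cv2.imread('pics/s6.png')[190:310,210:340];cv2.imwrite('pics/c3.png',cv2.resize(b,None,fx=4,fy=4,interpolation=3))"
```

```text
time_s: 15.8
position: [0.5571, 0.1833, 0.1583]
ee_rot: [[0.174, 0.775, 0.608], [0.985, -0.135, -0.109], [-0.002, 0.618, -0.787]]
ft_force: [0.4, 0.2, -6.2]
width: 0.0216
time_s: 16.05
position: [0.5549, 0.1844, 0.1581]
ee_rot: [[0.171, 0.776, 0.608], [0.985, -0.134, -0.107], [-0.002, 0.617, -0.787]]
ft_force: [-0.4, -0.7, -5.1]
width: 0.0217
wrist 3148 axis y,z in tool [ 0.0023  0.0577 -0.0007 -0.0016] -> world [0.5917 0.1779 0.1141] rms 0.003926266344435532
side 83 axis y,z in tool [ 0.0096  0.0602 -0.1315 -0.0056] -> world [0.5989 0.1766 0.1166] rms 0.004364428373090856
scene 83 axis y,z in tool [ 0.0047  0.0559  0.066  -0.0322] -> world [0.5925 0.1777 0.117 ] rms 0.004217984152271927
tcp [0.5549 0.1844 0.1581]
```

View pics/c3.png

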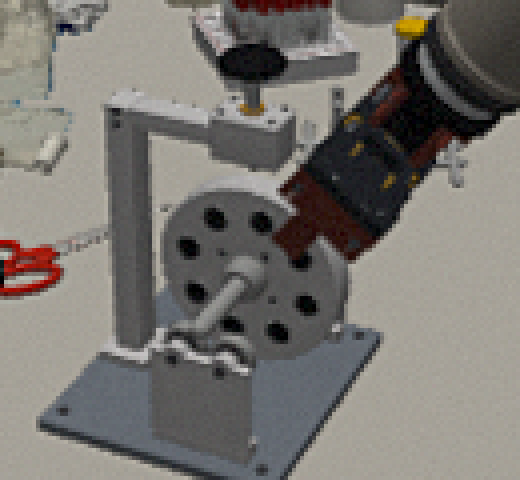

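The disc is under the housing with the shaft over the roller notch (215,310) and the hand clear of the housing. Lowering gently.

```bash
python3 -m inch '[{"wx":0,"wy":0,"wz":0,"x":0.1,"y":-0.05,"z":-0.3,"claw":255},{"wx":0,"wy":0,"wz":0,"x":0.1,"y":-0.05,"z":-0.6,"claw":255},{"wx":0,"wy":0,"wz":0,"x":0.1,"y":-0.05,"z":-0.8,"claw":255},{"wx":0,"wy":0,"wz":0,"x":0.1,"y":-0.05,"z":-0.9,"claw":255},{"wx":0,"wy":0,"wz":0,"x":0.1,"y":-0.05,"z":-1.0,"claw":255}]';python3 -m inch '[{"wx":0,"wy":0,"wz":0,"x":0,"y":0,"z":-0.05,"claw":255},{"wx":0,"wy":0,"wz":0,"x":0,"y":0,"z":-0.1,"claw":255}]'
```

```text
time_s: 16.88
position: [0.5565, 0.1837, 0.1483]
ee_rot: [[0.172, 0.775, 0.608], [0.985, -0.134, -0.108], [-0.002, 0.617, -0.787]]
ft_force: [-0.3, 0.1, -5.4]
width: 0.0216
time_s: 17.12
position: [0.5565, 0.1837, 0.1474]
ee_rot: [[0.172, 0.775, 0.608], [0.985, -0.134, -0.108], [-0.002, 0.618, -0.786]]
ft_force: [1.1, 0.3, -5.7]
width: 0.0219
```

```bash
python3 -m inch '[{"wx":0,"wy":0,"wz":0,"x":0,"y":0,"z":-0.1,"claw":255},{"wx":0,"wy":0,"wz":0,"x":0,"y":0,"z":-0.15,"claw":255},{"wx":0,"wy":0,"wz":0,"x":0,"y":0,"z":-0.15,"claw":255}]'
```

```text
time_s: 17.5
position: [0.5564, 0.1837, 0.1458]
ee_rot: [[0.172, 0.775, 0.608], [0.985, -0.134, -0.108], [-0.002, 0.617, -0.787]]
ft_force: [-0.8, 0.6, -4.7]
width: 0.0218
```

```bash
python3 -m inch '[{"wx":0,"wy":0,"wz":0,"x":0,"y":0,"z":-0.1,"claw":255},{"wx":0,"wy":0,"wz":0,"x":0,"y":0,"z":-0.1,"claw":255}]';python3 -m inch '[{"wx":0,"wy":0,"wz":0,"x":0,"y":0,"z":-0.1,"claw":255},{"wx":0,"wy":0,"wz":0,"x":0,"y":0,"z":-0.1,"claw":255}]'
```

```text
time_s: 17.75
position: [0.5562, 0.1838, 0.1452]
ee_rot: [[0.172, 0.775, 0.608], [0.985, -0.134, -0.108], [-0.002, 0.618, -0.786]]
ft_force: [-5.3, -0.4, 0.7]
width: 0.022
time_s: 18.0
position: [0.5562, 0.1839, 0.1449]
ee_rot: [[0.172, 0.774, 0.609], [0.985, -0.134, -0.108], [-0.002, 0.619, -0.785]]
ft_force: [-10.6, -0.1, 8.2]
width: 0.0221
```

Touched, mostly on the rear rollers (force −x, +z), so I'll ease forward 1–2 mm before releasing.

```bash
python3 -m inch '[{"wx":0,"wy":0,"wz":0,"x":-0.1,"y":0.02,"z":0,"claw":255},{"wx":0,"wy":0,"wz":0,"x":-0.1,"y":0.02,"z":0,"claw":255}]'; python3 -c "
from h import *; print(observe()['wrist_torque'])"
```

```text
time_s: 18.25
position: [0.556, 0.1839, 0.1448]
ee_rot: [[0.173, 0.774, 0.61], [0.985, -0.134, -0.108], [-0.002, 0.619, -0.785]]
ft_force: [-6.4, -0.7, 4.8]
width: 0.0216
[-0.30845781  0.85646088 -0.5402906 ]
```

```bash
python3 -m inch '[{"wx":0,"wy":0,"wz":0,"x":-0.1,"y":0.02,"z":0,"claw":255},{"wx":0,"wy":0,"wz":0,"x":-0.1,"y":0.02,"z":0,"claw":255}]'; python3 -m inch '[{"wx":0,"wy":0,"wz":0,"x":0,"y":0,"z":0,"claw":0},{"wx":0,"wy":0,"wz":0,"x":0,"y":0,"z":0,"claw":0},{"wx":0,"wy":0,"wz":0,"x":0,"y":0,"z":0,"claw":0},{"wx":0,"wy":0,"wz":0,"x":0,"y":0,"z":0,"claw":0},{"wx":0,"wy":0,"wz":0,"x":0,"y":0,"z":0,"claw":0}]';python3 -c "
from h import *
p=shot('wrist','w7');p2=shot('side','s7')
b=cv2.imread('pics/s7.png')[190:310,210:340]; a=cv2.imread('pics/w7.png')
cv2.imwrite('pics/c4.png',np.hstack([cv2.resize(b,(390,360),interpolation=3),cv2.copyMakeBorder(cv2.resize(a,(400,300)),0,60,0,0,0)]))"
```

```text
time_s: 18.5
position: [0.5558, 0.1839, 0.1448]
ee_rot: [[0.173, 0.773, 0.61], [0.985, -0.135, -0.108], [-0.002, 0.619, -0.785]]
ft_force: [1.0, -0.8, 2.0]
width: 0.0219
time_s: 19.12
position: [0.5544, 0.1841, 0.1438]
ee_rot: [[0.172, 0.775, 0.608], [0.985, -0.134, -0.108], [-0.002, 0.617, -0.787]]
ft_force: [0.3, -0.4, -0.6]
width: 0.0683
```

View pics/c4.png

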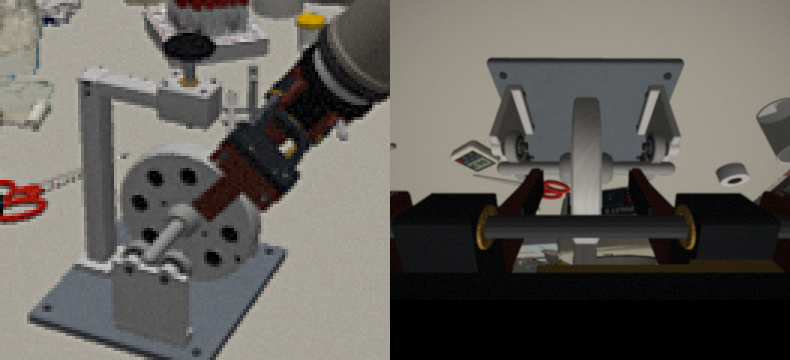

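The rotor lies in the notch, free between the open fingers (disc at (585,170) in the wrist view). I'll simulate the retreat and the move over the knob.

```bash
python3 - <<'E'
from plan2 import *
s=observe();q0=np.array(s['joint_positions']);p0=np.array(s['position']);R0=np.array(s['ee_rot'])
a=p0-R0[:,2]*.08; k=np.array([.593,.177,.281])
for mid in ([.42,.21,.36],[.45,.20,.40]):
 for yaw in (-10,-40,10):
  for L in(0,10):
   R=Rt(yaw,L); t=k-R[:,2]*.014
   q,m,e,qs=track(q0,[(a,R0),(np.array(mid),Rt(-10,25)),(t+.08*Z,R),(t+.02*Z,R),(t-.026*Z,R)],seg=.03,sega=6)
   print(mid,yaw,L,round(m,2),round(e,3),*[x.round(2) for x in (qs[1],qs[2],qs[-1])])
go(a,R0)
E
```

```text
[0.42, 0.21, 0.36] -10 0 0.19 0.003 [-0.07 -0.12 -0.69  2.05  0.34  0.94  0.46] [ 0.02  0.34 -0.56  1.48  0.18  1.37  0.85] [ 0.02  0.41 -0.55  1.63  0.23  1.16  0.81]
[0.42, 0.21, 0.36] -10 10 0.19 0.003 [-0.07 -0.12 -0.69  2.05  0.34  0.94  0.46] [ 0.02  0.25 -0.57  1.61  0.26  1.2   0.79] [-0.    0.33 -0.55  1.76  0.34  0.99  0.71]
[0.42, 0.21, 0.36] -40 0 0.19 0.003 [-0.07 -0.12 -0.69  2.05  0.34  0.94  0.46] [ 0.01  0.34 -0.53  1.48  0.17  1.37  0.34] [-0.    0.41 -0.52  1.63  0.22  1.16  0.3 ]
[0.42, 0.21, 0.36] -40 10 0.19 0.003 [-0.07 -0.12 -0.69  2.05  0.34  0.94  0.46] [-0.04  0.29 -0.55  1.56  0.33  1.29  0.22] [-0.06  0.36 -0.54  1.71  0.39  1.09  0.13]
[0.42, 0.21, 0.36] 10 0 0.19 0.003 [-0.07 -0.12 -0.69  2.05  0.34  0.94  0.46] [ 0.04  0.35 -0.57  1.48  0.19  1.37  1.2 ] [ 0.03  0.41 -0.56  1.63  0.23  1.17  1.16]
[0.42, 0.21, 0.36] 10 10 0.19 0.003 [-0.07 -0.12 -0.69  2.05  0.34  0.94  0.46] [ 0.05  0.24 -0.57  1.62  0.2   1.16  1.19] [ 0.03  0.32 -0.55  1.77  0.27  0.95  1.13]
[0.45, 0.2, 0.4] -10 0 0.18 0.003 [-0.03 -0.11 -0.66  1.95  0.31  1.01  0.57] [ 0.03  0.35 
[... 359 characters left out ...]
.34] [ 0.    0.41 -0.52  1.63  0.22  1.16  0.3 ]
[0.45, 0.2, 0.4] -40 10 0.18 0.003 [-0.03 -0.11 -0.66  1.95  0.31  1.01  0.57] [-0.04  0.29 -0.55  1.56  0.33  1.29  0.22] [-0.06  0.36 -0.54  1.71  0.39  1.09  0.13]
[0.45, 0.2, 0.4] 10 0 0.18 0.003 [-0.03 -0.11 -0.66  1.95  0.31  1.01  0.57] [ 0.04  0.35 -0.58  1.48  0.19  1.37  1.2 ] [ 0.03  0.42 -0.57  1.63  0.24  1.17  1.16]
[0.45, 0.2, 0.4] 10 10 0.18 0.003 [-0.03 -0.11 -0.66  1.95  0.31  1.01  0.57] [ 0.07  0.24 -0.58  1.62  0.2   1.16  1.19] [ 0.04  0.32 -0.56  1.77  0.27  0.95  1.12]
t 19.23 shift cm [-4.86  0.86  6.29] turn [0. 0. 0.] now [0.5545 0.1841 0.1439] F [ 0.2 -0.7  0.5] w 0.0762 j [-0.15  0.39 -0.63  2.24  1.5   0.71 -0.57]
```

```bash
python3 -m inch '[{"wx":0,"wy":0,"wz":0,"x":-0.5,"y":0.09,"z":0.6,"claw":0},{"wx":0,"wy":0,"wz":0,"x":-1.5,"y":0.27,"z":1.9,"claw":0},{"wx":0,"wy":0,"wz":0,"x":-2.7,"y":0.48,"z":3.5,"claw":0},{"wx":0,"wy":0,"wz":0,"x":-3.9,"y":0.69,"z":5,"claw":0},{"wx":0,"wy":0,"wz":0,"x":-4.9,"y":0.86,"z":6.3,"claw":0}]'; python3 - <<'E'
from h import *
go([.45,.20,.40],Rt(-10,25))
p=shot('side')
print([np.round(v['centre'],4) for v in imaging.pinpoint(p,'rotor_centre')[:1]])
E
```

```text
time_s: 19.85
position: [0.5048, 0.193, 0.2078]
ee_rot: [[0.172, 0.775, 0.609], [0.985, -0.134, -0.107], [-0.002, 0.618, -0.786]]
ft_force: [-0.1, -1.0, -0.7]
width: 0.0877
t 19.85 shift cm [-5.48  0.7  19.22] turn [ 2.37 12.95 -0.13] now [0.5048 0.193  0.2078] F [-0.1 -1.  -0.7] w 0.0877 j [-0.15  0.2  -0.7   2.27  1.23  0.72 -0.39]
[array([0.5941, 0.1742, 0.1002])]
```

```bash
python3 -m inch '[{"wx":0,"wy":0,"wz":0,"x":-1.5,"y":0.2,"z":2,"claw":255},{"wx":0.3,"wy":2,"wz":0,"x":-2.5,"y":0.3,"z":4.5,"claw":255},{"wx":0.7,"wy":4,"wz":0,"x":-3.5,"y":0.4,"z":7,"claw":255},{"wx":1,"wy":6,"wz":0,"x":-4.3,"y":0.5,"z":9.5,"claw":255},{"wx":1.4,"wy":8,"wz":0,"x":-5,"y":0.6,"z":12,"claw":255}]'; python3 -m inch '[{"wx":0.3,"wy":2,"wz":0,"x":-0.2,"y":0,"z":2.5,"claw":255},{"wx":0.6,"wy":3.5,"wz":0,"x":-0.3,"y":0.1,"z":5,"claw":255},{"wx":1,"wy":5,"wz":0,"x":-0.4,"y":0.1,"z":7.2,"claw":255}]'; python3 - <<'E'
from h import *
go([.593,.177,.365],Rt(-10,0))
E
```

```text
time_s: 20.58
position: [0.4552, 0.1983, 0.3274]
ee_rot: [[0.172, 0.854, 0.491], [0.985, -0.148, -0.088], [-0.002, 0.499, -0.867]]
ft_force: [-0.3, -0.3, 0.8]
width: 0.0413
time_s: 20.95
position: [0.4516, 0.1993, 0.3995]
ee_rot: [[0.172, 0.894, 0.414], [0.985, -0.156, -0.072], [-0.0, 0.421, -0.907]]
ft_force: [0.2, -0.1, 0.3]
width: 0.0115
t 20.95 shift cm [14.14 -2.23 -3.45] turn [ 4.3  24.5  -0.08] now [0.4516 0.1993 0.3995] F [ 0.2 -0.1  0.3] w 0.0115 j [-0.02 -0.11 -0.67  1.95  0.31  1.01  0.57]
```

```bash
python3 -m inch '[{"wx":0.8,"wy":5,"wz":0,"x":2.8,"y":-0.4,"z":0,"claw":255},{"wx":1.7,"wy":10,"wz":0,"x":5.6,"y":-0.9,"z":0,"claw":255},{"wx":2.6,"wy":15,"wz":0,"x":8.5,"y":-1.3,"z":-1,"claw":255},{"wx":3.5,"wy":20,"wz":0,"x":11.4,"y":-1.8,"z":-2.2,"claw":255},{"wx":4.3,"wy":24.5,"wz":0,"x":14.1,"y":-2.2,"z":-3.5,"claw":255}]';python3 -m inch '[{"wx":0,"wy":0,"wz":0,"x":0,"y":0,"z":0,"claw":255},{"wx":0,"wy":0,"wz":0,"x":0,"y":0,"z":0,"claw":255}]'; cat > settle.py <<'E'
from h import *
import sys
def crop(): 
    p=shot('side'); return p,p['img'][190:310,210:340].astype(float)
p,a=crop(); go([.593,.177,.365],Rt(-10,0)); np.save('last.npy',a) if len(sys.argv)<2 else print('diff',abs(a-np.load('last.npy'))[30:,:60].mean(),abs(a-np.load('last.npy'))[30:,:].max())
np.save('last.npy',a)
print([(np.round(v['centre'],4)) for l in('rotor_centre','knob_top') for v in imaging.pinpoint(p,l)[:1]])
E
python3 settle.py
```

```text
time_s: 21.58
position: [0.5939, 0.1767, 0.3628]
ee_rot: [[0.173, 0.985, -0.002], [0.985, -0.173, 0.0], [-0.0, -0.002, -1.0]]
ft_force: [0.8, 0.1, 0.5]
width: 0.0006
time_s: 21.82
position: [0.5921, 0.178, 0.3634]
ee_rot: [[0.172, 0.985, 0.0], [0.985, -0.172, 0.0], [0.0, 0.0, -1.0]]
ft_force: [-0.6, -0.4, 0.4]
width: 0.0006
t 21.88 shift cm [ 0.13 -0.14  0.08] turn [-0.02  0.08 -0.17] now [0.5917 0.1784 0.3642] F [-0.1  0.3 -0.1] w 0.0004 j [ 0.02  0.35 -0.56  1.5   0.19  1.34  0.85]
[array([0.59  , 0.1753, 0.1022]), array([0.5955, 0.1736, 0.2815])]
```

```bash
H='nothing'; python3 -m inch '[{"wx":0,"wy":0,"wz":0,"x":0.1,"y":-0.1,"z":-1,"claw":255},{"wx":0,"wy":0,"wz":0,"x":0.1,"y":-0.1,"z":-2,"claw":255},{"wx":0,"wy":0,"wz":0,"x":0.1,"y":-0.1,"z":-4,"claw":255},{"wx":0,"wy":0,"wz":0,"x":0.1,"y":-0.1,"z":-5,"claw":255},{"wx":0,"wy":0,"wz":0,"x":0.1,"y":-0.1,"z":-5,"claw":255}]'; for i in 1 2 3 4; do python3 -m inch '[{"wx":0,"wy":0,"wz":0,"x":0,"y":0,"z":0,"claw":255},{"wx":0,"wy":0,"wz":0,"x":0,"y":0,"z":0,"claw":255},{"wx":0,"wy":0,"wz":0,"x":0,"y":0,"z":0,"claw":255},{"wx":0,"wy":0,"wz":0,"x":0,"y":0,"z":0,"claw":255},{"wx":0,"wy":0,"wz":0,"x":0,"y":0,"z":0,"claw":255}]' >/dev/null; python3 settle.py x|grep diff; done
```

```text
time_s: 22.6
position: [0.593, 0.1764, 0.3129]
ee_rot: [[0.172, 0.985, -0.001], [0.985, -0.172, -0.0], [-0.0, -0.001, -1.0]]
ft_force: [0.0, 1.3, 0.7]
width: 0.0004
diff 2.3962962962962964 18.0
diff 2.3791975308641975 17.0
diff 2.346296296296296 20.0
diff 2.3767283950617286 22.0
```

```bash
for i in 1 2 3; do python3 -m inch '[{"wx":0,"wy":0,"wz":0,"x":0,"y":0,"z":0,"claw":255},{"wx":0,"wy":0,"wz":0,"x":0,"y":0,"z":0,"claw":255},{"wx":0,"wy":0,"wz":0,"x":0,"y":0,"z":0,"claw":255},{"wx":0,"wy":0,"wz":0,"x":0,"y":0,"z":0,"claw":255},{"wx":0,"wy":0,"wz":0,"x":0,"y":0,"z":0,"claw":255}]' >/dev/null; python3 settle.py x|grep -v '\['; done; python3 - <<'E'
from h import *
p=shot('side','s9'); p2=shot('scene')
s=observe(); print(s['position'],s['time_s'],s['ft_force'])
W=np.vstack([cloud(x).reshape(-1,3) for x in(p,p2)]); W=W[~np.isnan(W[:,0])]
P=W[(np.hypot(W[:,0]-.593,W[:,1]-.177)<.04)&(W[:,2]>.27)&(W[:,2]<.288)]
print('knob',len(P),cv2.minAreaRect((P[:,:2]*1000).astype(np.float32)),np.median(P[:,2]))
b=cv2.imread('pics/s9.png')[170:310,210:350];cv2.imwrite('pics/c5.png',cv2.resize(b,None,fx=4,fy=4,interpolation=3))
E
```

```text
diff 2.342345679012346 25.0
diff 2.3737037037037036 21.0
diff 2.3612962962962962 20.0
[0.59349921 0.17663763 0.31382691] 28.125 [-0.17354869 -0.13145277  0.67572147]
knob 279 ((592.2657470703125, 175.76803588867188), (51.318946838378906, 44.50681686401367), 61.943641662597656) 0.2780685404682457
```

View pics/c5.png

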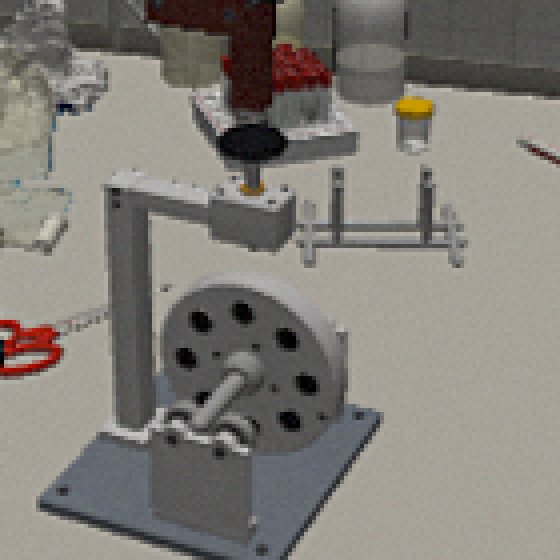

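The rotor is still (frame differences are at noise level for 5 s, 9 s after release) and the fingertip is above the knob centre. Pressing now.

```bash
python3 -m inch '[{"wx":0,"wy":0,"wz":0,"x":0,"y":0,"z":-1.5,"claw":255},{"wx":0,"wy":0,"wz":0,"x":0,"y":0,"z":-2.2,"claw":255},{"wx":0,"wy":0,"wz":0,"x":0,"y":0,"z":-2.9,"claw":255},{"wx":0,"wy":0,"wz":0,"x":0,"y":0,"z":-3.6,"claw":255},{"wx":0,"wy":0,"wz":0,"x":0,"y":0,"z":-4.1,"claw":255}]'; python3 -m inch '[{"wx":0,"wy":0,"wz":0,"x":0,"y":0,"z":-0.2,"claw":255},{"wx":0,"wy":0,"wz":0,"x":0,"y":0,"z":-0.3,"claw":255}]'
```

```text
time_s: 28.75
position: [0.5933, 0.1765, 0.2725]
ee_rot: [[0.172, 0.985, 0.0], [0.985, -0.172, 0.0], [0.0, 0.0, -1.0]]
ft_force: [-2.9, -1.9, 4.9]
width: 0.0005
time_s: 29.0
position: [0.5933, 0.1765, 0.2701]
ee_rot: [[0.172, 0.985, 0.001], [0.985, -0.172, 0.0], [0.0, 0.001, -1.0]]
ft_force: [-2.9, -1.7, 6.4]
width: 0.0005
```

```bash
python3 -m inch '[{"wx":0,"wy":0,"wz":0,"x":0,"y":0,"z":-0.1,"claw":255},{"wx":0,"wy":0,"wz":0,"x":0,"y":0,"z":-0.2,"claw":255}]'; python3 -m inch '[{"wx":0,"wy":0,"wz":0,"x":0,"y":0,"z":-0.1,"claw":255},{"wx":0,"wy":0,"wz":0,"x":0,"y":0,"z":-0.1,"claw":255}]'
```

```text
time_s: 29.25
position: [0.5934, 0.1766, 0.2689]
ee_rot: [[0.172, 0.985, 0.001], [0.985, -0.172, 0.0], [0.0, 0.001, -1.0]]
ft_force: [-5.3, -2.1, 12.4]
width: 0.0007
time_s: 29.5
position: [0.5934, 0.1766, 0.2688]
ee_rot: [[0.172, 0.985, 0.002], [0.985, -0.172, -0.0], [0.0, 0.002, -1.0]]
ft_force: [-6.8, -3.6, 14.6]
width: 0.0001
```

The hard stop is reached: the tip is at 0.2548, so about 26 mm of travel, and force has risen past 7 N while the position has stopped. Releasing straight up.

```bash
python3 -m inch '[{"wx":0,"wy":0,"wz":0,"x":0,"y":0,"z":0.5,"claw":255},{"wx":0,"wy":0,"wz":0,"x":0,"y":0,"z":1.3,"claw":255},{"wx":0,"wy":0,"wz":0,"x":0,"y":0,"z":2.3,"claw":255},{"wx":0,"wy":0,"wz":0,"x":0,"y":0,"z":4,"claw":255},{"wx":0,"wy":0,"wz":0,"x":0,"y":0,"z":7,"claw":255}]'; python3 -m inch '[{"wx":0,"wy":0,"wz":0,"x":0,"y":0,"z":3,"claw":255},{"wx":0,"wy":0,"wz":0,"x":0,"y":0,"z":6,"claw":255},{"wx":0,"wy":0,"wz":0,"x":0,"y":0,"z":6,"claw":255},{"wx":0,"wy":0,"wz":0,"x":0,"y":0,"z":6,"claw":255}]'; python3 - <<'E'
from h import *
p=shot('side','s10');p2=shot('scene')
for q in(p,p2): print([(l,np.round(v['centre'],4)) for l in('rotor_centre','knob_top','beaker','timer') for v in imaging.pinpoint(q,l)[:1]])
print('cup',[np.round(v['centre'],4) for v in imaging.find_in(p2,'sample_cup')[:1]])
W=np.vstack([cloud(x).reshape(-1,3) for x in(p,p2)]); W=W[~np.isnan(W[:,0])]
P=W[(np.hypot(W[:,0]-.593,W[:,1]-.177)<.03)&(W[:,2]>.24)&(W[:,2]<.30)]
print('knob z',np.percentile(P[:,2],[50,90,98]))
b=cv2.imread('pics/s10.png')[170:310,210:350];cv2.imwrite('pics/c6.png',cv2.resize(b,None,fx=4,fy=4,interpolation=3))
E
```

```text
time_s: 30.12
position: [0.5933, 0.1765, 0.3371]
ee_rot: [[0.172, 0.985, -0.001], [0.985, -0.172, 0.0], [0.0, -0.001, -1.0]]
ft_force: [0.4, 0.5, 0.4]
width: 0.0005
time_s: 30.62
position: [0.5933, 0.1766, 0.3963]
ee_rot: [[0.172, 0.985, 0.0], [0.985, -0.172, 0.0], [0.0, 0.0, -1.0]]
ft_force: [-0.2, -0.0, -0.1]
width: 0.0009
[('rotor_centre', array([0.5936, 0.1744, 0.1009])), ('knob_top', array([0.595 , 0.1752, 0.2843])), ('beaker', array([0.6546, 0.4264, 0.0026]))]
[('rotor_centre', array([0.5935, 0.1781, 0.103 ])), ('knob_top', array([0.5969, 0.1757, 0.1009])), ('beaker', array([ 0.6522,  0.4287, -0.0008])), ('timer', array([ 0.6764, -0.0307,  0.0019]))]
cup [array([ 0.5743, -0.4337,  0.0468])]
knob z [0.27744216 0.28005626 0.28118756]
```

View pics/c6.png

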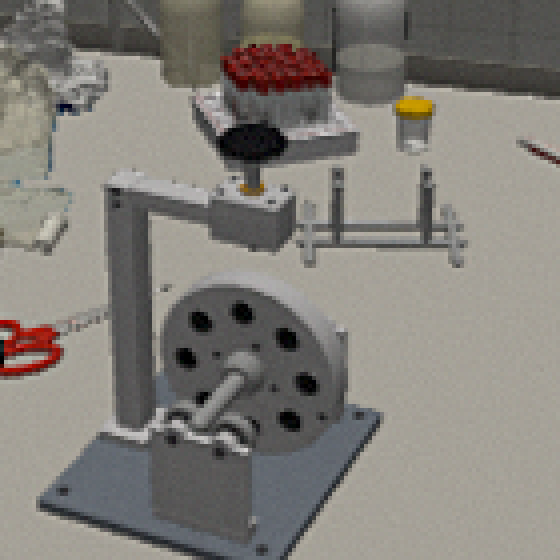

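The knob is back up at 0.281 m (250,140), the rotor rests on the rollers with its wells exactly where they were before the press, the other objects haven't moved, and the hand is clear.

```bash
python3 -c "
from station import r; print(r.finish_job())"
```

```text
the job is handed in; nothing more can be done
None
```

The rotor is on the rollers and marked, and I handed the job in at about 31 s. One thing went wrong on the way: while I was carrying the rotor to the stand, its disc touched the front of the plunger housing.

**What I did:** I gripped the rotor by its rim and slid it in from the front with the hand leaning back 38°. I lowered it until the shaft met the rollers, let go and waited about 9 s. Then I pressed the knob with closed fingertips and released it straight up.

**Last checks:**
- **Rotor at rest:** pictures before the press showed no movement for the last 5 s. The wells were in the same place after the press.
- **Full press:** fingertip travel was about 26 mm, ending at a hard stop with 12–15 N on the fingers.
- **Plunger back up:** the knob top measured 0.281 m afterwards.
- **Rotor seated:** its centre measured about (0.593, 0.176, 0.102), which is the seat to within the measuring error.
- **Other items:** the beaker, timer and sample cup are where they started, to within a few millimetres.

**What went wrong or disagreed:**
- **Housing contact:** I came in too high and too close, and the disc pressed on the housing with about 12 N. It twisted in the jaws, then realigned when I backed off. It did not look near the tip, though I had no direct reading of the tip.
- **Wrist force spike:** early on, a fast move ran some joints up to their limits and the wrist read about 107 N for a moment, near the 120 N limit. The hand was touching nothing.
- **Shaft landing:** the shaft met the rear rollers first, with a wrist reading of about 13 N at most. I eased it forward before letting go.
- **Knob position:** the scene camera's network put the knob top at 0.101 m in the last check. I took that as a false find, because the depth readings and the other camera showed it up.
- **Not seen:** I never saw the mark itself, and the heavy side can't be seen directly.

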